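# Lay the hold-down bar and hold the cutter guard open

### The job

Set the router station up for a cutter check: lay the dark wooden hold-down bar in the two notched rests so that it bridges them centrally and lies flat at the bottom of both notches, set down rather than dropped, and let go of it. Then lift the red-framed guard by its black handle to 45 degrees and finish while holding it still there, because it falls shut if let go. Leave the bar lying in its rests and do not disturb the other things on the bench.

Things in the scene. Friction and masses are not known exactly. Their poses are not given: they have to be found in the camera images.
- station: Router station, fixed to the bench: light wooden board 300 x 260 x 24 mm (x, y, z). Origin: centre of its underside; +x from the notched rests towards the guard's hinge, +y along the hinge and along the line joining the rests, z up. Cutter at x = +45 mm, y = 0, top 48 mm above the bench; hinge posts at x = +130, y = -78 and +78 mm, 86 mm high.
- seat (a point): Midway between the two wooden rests, level with the notch floors: 74 mm above the bench, x = -100, y = 0 mm of the station, same axes. Rests at y = -100 and +100 mm, each 30 mm (y) x 74 mm (x). Notches run along y: 34 mm wide at the floor, 49 mm at the top, 21 mm up. Between the rests 170 mm is free, down to the board 50 mm below. A seated bar's centre is 15 mm above this point.
- bar_mid (a point): Centre (half-way up) of the loose dark wooden hold-down bar, 260 mm long along its own y, 30 x 30 mm in section, about 0.2 kg; starts lying flat on the bench on one side of the station (left or right), roughly pointing away from the robot. Both ends are alike.
- bar: The same bar; origin at the centre of its underside, y along its length.
- guard_grip (a point): Centre of the guard's black handle: round rod of 14 mm diameter along the station's y, about 90 mm free between its red end posts. In the guard's frame 125 mm from the hinge line towards the rests and 40 mm above it and above the panel. Guard shut: 119 mm above the bench, x = +5 mm of the station. The rod is free to turn between fingers. Axes turn with the guard.
- guard_hinge (a point): Middle of the guard's hinge line, 79 mm above the bench, at x = +130 mm, y = 0 of the station; the hinge line runs along the station's y. Axes turn with the guard.
- guard (a joint): Opening angle of the guard, rad: 0 shut (panel level), 0.785 = 45 degrees, at most 1.4. Guard: red frame round a clear window, 140 mm from the hinge to the front edge x 120 x 6 mm, 0.3 kg. Opening lifts the handle up and towards +x of the station. No spring, hardly any friction: it falls shut from any angle when let go (2 N at the handle carries it).
- push_block: Bystander: light wooden push block 200 (its y) x 80 mm, 81 mm high with round handle on top, loose on the bench on the side of the station opposite to the bar. Origin: centre of underside.
- glue: Bystander: white bottle, 60 mm diameter, 150 mm high, yellow cap, standing just beyond one far corner of the station (left or right). Origin: centre of underside.
- setup_block: Bystander: brass block 25 x 75 x 50 mm standing just beyond one far corner of the station (left or right). Origin: centre of underside.

How it is judged:
By the outcome, as a careful person would: the job done as asked, in the order asked, and still so for the second after the job is handed in, while the arm keeps its last pose, push and grip.
It also fails if it takes over 51 s, if anything falls off the work surface, if the arm or the gripper's body presses on something with over 40 N, if the wrist force passes 120 N, or if a joint passes its speed limit or range.

### The arm

A 6-joint arm with a two-finger parallel gripper is mounted at the origin on the work surface. World frame = base frame: x ahead of the robot, y to its left, z up, the work surface at z = 0. Lengths are in m, angles in rad, forces in N, time in s.
With the tool pointing down it reaches from about 0.35 to 0.975 m from the base axis. Payload 4.9 kg.
Tool frame: the origin (TCP) lies midway between the tips of the shut fingers; the grasp point (between the pads) lies 19 mm behind it; z points along the fingers, y is the direction in which the jaws open and shut (so a half turn about z gives the same grasp; the last joint's range is limited). The gripper opens to 85 mm and grips with 20 to 120 N. Pads are 22 mm wide; open, the fingers measure 114 mm over their backs; the gripper's body (76 mm by 85 mm) begins 54 mm behind the grasp point. The pads swing forward as they close: fully open they stand 13 mm farther back than shut.
Start: joints at [1.171, 0.053, 1.613, -0, 1.476, -0.119], TCP at [0.173, 0.601, 0.231] pointing down, gripper open.
Joint ranges: [-3.01, 3.01], [-1.01, 2.22], [0.06, 2.58], [-1.02, 4.17], [0.09, 2.62], [-3.14, 3.14]. Speed limits (rad/s): [2.57, 2.57, 3.14, 3.14, 3.14, 3.14].

### API

Orientations are given as a rotation vector (axis times angle).
In Python, from station import ctrl gives the robot as it stands.
- The arm moves only by the tool apply_moves, never from a script. Its argument "rows" is a list of rows, each a list of 6 numbers: the shift along the tool's x, y, z in cm, then the turn, a rotation vector about the tool's x, y, z in units of 5 degrees (1.0 is 5 degrees). In form: [[x, y, z, rx, ry, rz], ...]. A call has 1 to 20 rows; each row is the pose to reach, as a shift and turn from the pose measured when the call began, along the tool's axes at that moment; what a row does not reach only later rows make up. A row lasts 1/10 s, in which the tool goes at most 50 mm and 8.59 degrees, less where a joint would pass 70% of its speed; a pose out of reach is approached as far as the arm can. A call with a gripper value outside its range is refused whole. "grip" is the closure, from 0 (fully open) to 1 (shut), set as the call begins (left out, the last holds). The fingers move at their own pace and stop on an object; "squeeze" is the grip in N (left out, the last holds). Time passes only in rows, so rows that repeat a pose let the fingers close. It gives the time, the measured TCP pose, the force and the opening at its end, in the units of the state.
- ctrl.get_obs(): the state, without advancing time (a new reading comes with each control period).
- ctrl.get_image(name): name is "scene" or "side" or "wrist"; returns a dict with "color" (400x640x3 uint8, blue, green, red), "mtx" (3x3 intrinsics, pixels), "rvec" (rotation vector, rad) and "tvec" (3), from world to camera coordinates, as OpenCV has them. Camera axes: x right, y down, z forward; pixel columns grow to the right and rows downward; lengths in m; the calibration is good to about 2 mm. A picture is of the moment at which its call begins. There is no depth.
- ctrl.finish_job(): hands the job in, once; it reports no verdict.
The state is a dict: "t": time; "q": joint angles; "dq": joint speeds; "effort": joint torques, N m; "tool_pos": TCP position; "tool_rot": TCP orientation; "contact_force": force on the tool from outside, world axes, zero at the start; "wrist_torque": the same for the moment, N m; "opening": finger opening in m.
Only numpy, scipy, OpenCV 4.12 (cv2) and the standard library are available. Lean on these libraries where they do the work, as an engineer would, in place of code of your own. Each camera call takes 0.05 s, during which the arm holds its last target.

## Working session

There is one attempt and no reset: what is moved stays moved. The work goes in short steps, Python scripts to look and compute and a tool call to move; the robot and the scene stay as the last step left them, time stands still between calls to the robot, and variables do not carry over. Pictures are saved under pics/ and viewed, and the job is handed in when it is done.

Besides the shell and the picture viewer there is one more tool, called after "Emit:" as name([rows], argument=value, ...), one row to a line, values as JSON. apply_moves: Moves the arm, as the interface text tells. Its arguments: {"type":"object","properties":{"rows":{"type":"array","items":{"type":"array","items":{"type":"number"}}},"grip":{"type":"number"},"squeeze":{"type":"number"}},"required":["rows"]}

```bash
ls; mkdir -p pics
python3 - <<'E'
from station import ctrl
import cv2,json
print(ctrl.get_obs())
for n in ["scene","side","wrist"]:
    im=ctrl.get_image(n); cv2.imwrite(f"pics/{n}0.png",im["color"]); print(n,im["mtx"].tolist(),im["rvec"],im["tvec"])
E
```

```text
pics
{'t': 0.0, 'q': array([ 1.17100327e+00,  5.33884680e-02,  1.61428180e+00,  8.77778684e-06,
        1.47597735e+00, -1.18995201e-01]), 'dq': array([-0.00132937, -0.00100602, -0.00134271,  0.00035428,  0.00144148,
        0.00025213]), 'effort': array([ 5.25568248e-04, -3.93680584e+01, -3.70179176e+01, -1.37262286e-04,
        7.02381876e-03,  2.65328794e-05]), 'tool_pos': array([0.17295612, 0.59995601, 0.23005069]), 'tool_rot': array([-0.43955474, -3.11014819,  0.0031159 ]), 'contact_force': array([-0.08551709, -0.69116152, -0.05544781]), 'wrist_torque': array([ 0.00693094, -0.00875288,  0.0341973 ]), 'opening': 0.08527680782922452}
scene [[391.59944471589733, 0.0, 315.62756185525353], [0.0, 391.59944471589733, 201.28688893309277], [0.0, 0.0, 1.0]] [ 2.41765388  0.99692293 -0.27571358] [-0.42724007 -0.33107362  1.39598274]
side [[437.8718607426974, 0.0, 324.95484842059625], [0.0, 437.8718607426974, 199.45382632796913], [0.0, 0.0, 1.0]] [ 0.55855764 -2.79756748  0.98504031] [0.56062017 0.24339692 1.00201176]
wrist [[280.8416203158163, 0.0, 321.07532503199553], [0.0, 280.8416203158163, 198.7039659518436], [0.0, 0.0, 1.0]] [-2.29707216 -1.72931052 -0.27125595] [-0.62315442 -0.04047684  0.37994928]
```

View pics/scene0.png

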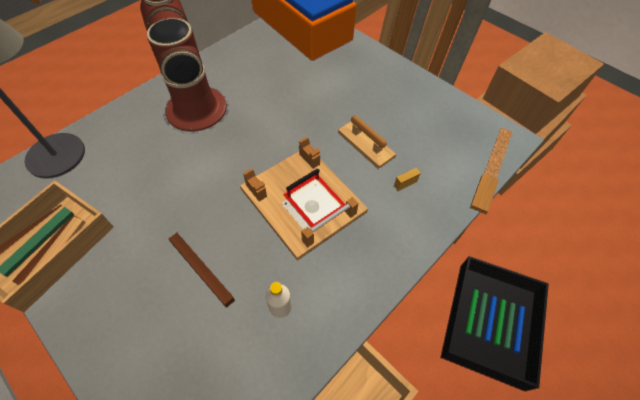

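View pics/side0.png

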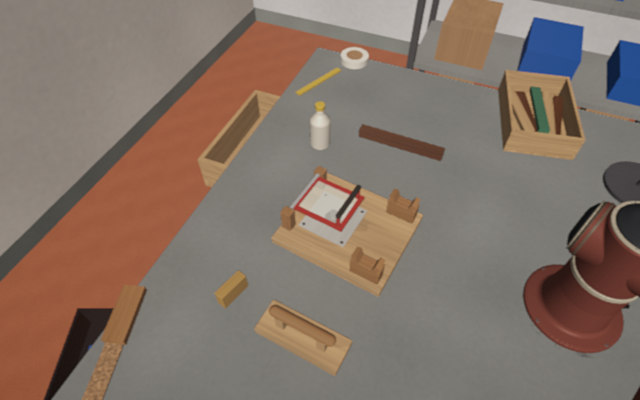

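View pics/wrist0.png

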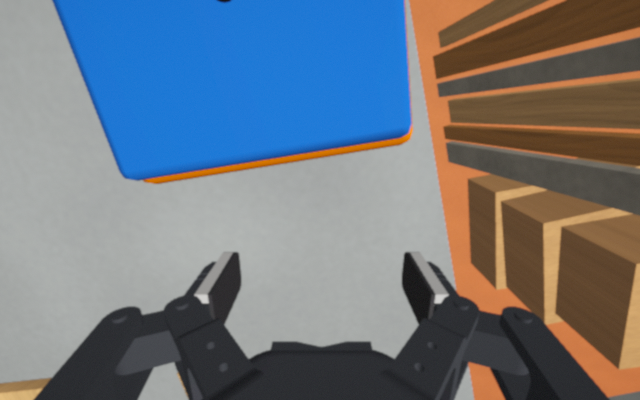

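The scene view shows the station centred around (305,200), the bar from (174,237) to (230,302), the glue at (279,298), the push block at (367,142) and the brass block at (407,179). The side view shows all of them too. I'll enlarge both for pixel reading.

Run:
```python
import cv2
a=cv2.imread("pics/scene0.png"); b=cv2.imread("pics/side0.png")
cv2.imwrite("pics/c1.png",cv2.resize(a[130:265,230:380],None,fx=5,fy=4.4,interpolation=cv2.INTER_CUBIC)[:600])
cv2.imwrite("pics/c2.png",cv2.resize(b[160:295,265:430],None,fx=4.4,fy=4.4,interpolation=cv2.INTER_CUBIC))
cv2.imwrite("pics/c3.png",cv2.resize(a[225:315,160:300],None,fx=5,fy=5,interpolation=cv2.INTER_CUBIC))
cv2.imwrite("pics/c4.png",cv2.resize(b[95:165,300:450],None,fx=5,fy=5,interpolation=cv2.INTER_CUBIC))
```

```text
(no output)
```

View pics/c1.png

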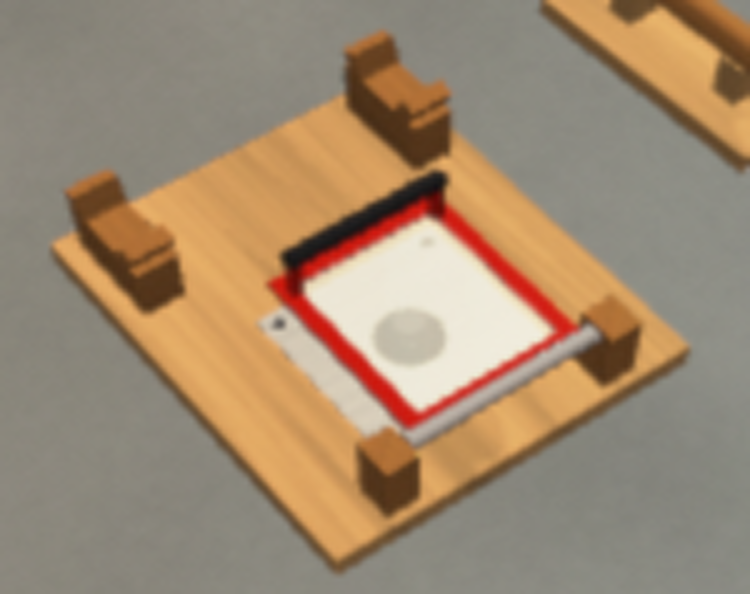

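View pics/c2.png

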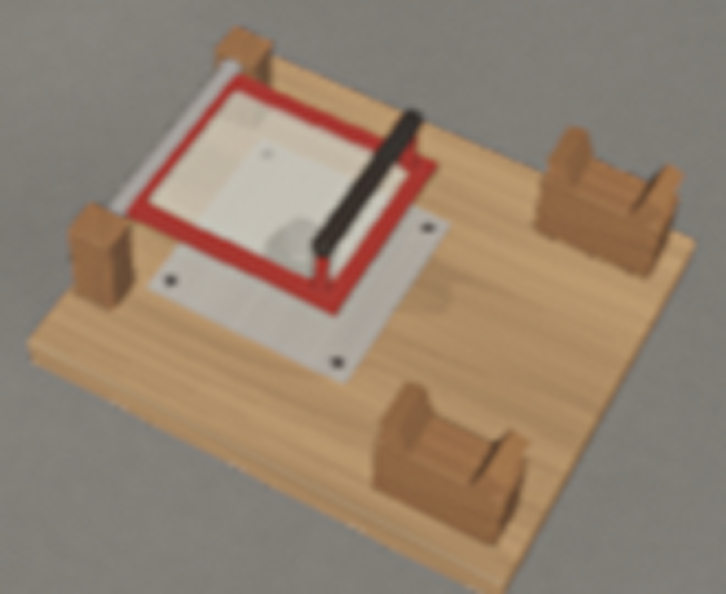

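View pics/c3.png

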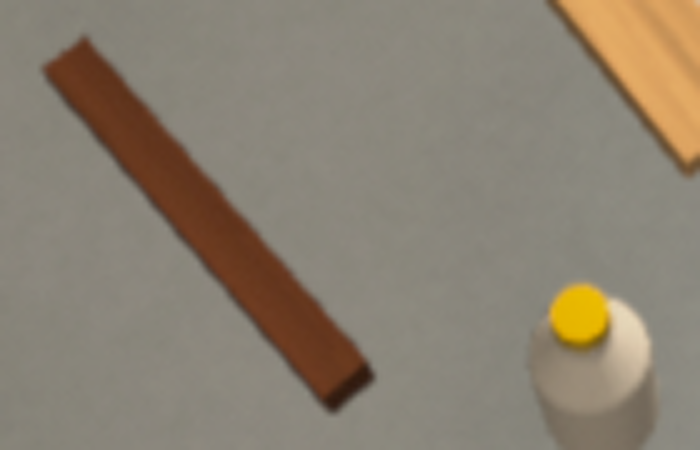

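View pics/c4.png

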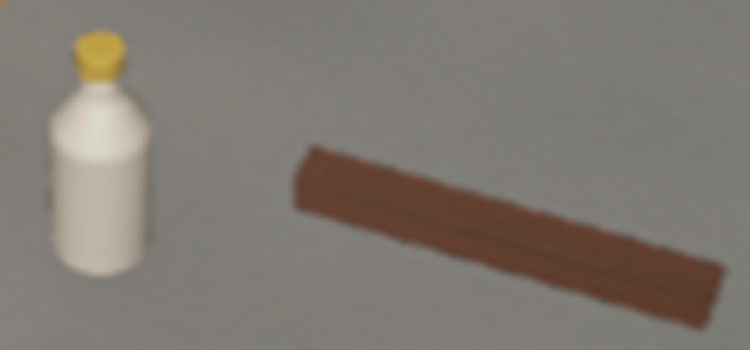

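```bash
cat > h.py <<'E'
import numpy as np, cv2
from scipy.spatial.transform import Rotation as R
from scipy.optimize import least_squares
CAM={'scene':([[391.59944471589733,0,315.62756185525353],[0,391.59944471589733,201.28688893309277],[0,0,1]],[2.41765388,0.99692293,-0.27571358],[-0.42724007,-0.33107362,1.39598274]),
'side':([[437.8718607426974,0,324.95484842059625],[0,437.8718607426974,199.45382632796913],[0,0,1]],[0.55855764,-2.79756748,0.98504031],[0.56062017,0.24339692,1.00201176])}
def proj(c,P):
    m,r,t=CAM[c]; return cv2.projectPoints(np.array(P,float).reshape(-1,1,3),np.array(r),np.array(t),np.array(m),None)[0].reshape(-1,2)
def ray(c,uv,z):
    m,r,t=map(np.array,CAM[c]); Rm=R.from_rotvec(r).as_matrix(); C=-Rm.T@t
    d=Rm.T@np.linalg.inv(m)@np.array([uv[0],uv[1],1.]); return C+d*(z-C[2])/d[2]
E
python3 - <<'E'
from h import *
for c in CAM: print(c,proj(c,[[.4,0,0],[.6,0,0],[.6,.2,0],[.6,-.2,0],[0,0,0]]))
def un(x,y,fx,fy,ox,oy): return ((x+.5)/fx-.5+ox,(y+.5)/fy-.5+oy)
for p in [(52,245),(688,348),(338,560)]: print(ray('scene',un(*p,5,4.4,230,130),.024))
for p in [(43,68),(87,37),(372,375-10),(330,400)]: print(ray('scene',un(*p,5,5,160,225),.03))
E
```

```text
scene [[270.78610391 172.8759648 ]
 [315.29440766 211.12644731]
 [359.3579584  172.81373953]
 [265.21208042 254.67240619]
 [195.77867735 108.41450446]]
side [[401.26020795 248.50823073]
 [327.30672198 223.38309769]
 [294.98983873 287.45565912]
 [353.66761966 171.11907759]
 [569.9417905  305.81651239]]
[ 0.38282921 -0.10745864  0.024     ]
[0.71226514 0.10382706 0.024     ]
[ 0.67672904 -0.14789715  0.024     ]
[ 0.38294303 -0.36448471  0.03      ]
[ 0.38411396 -0.33594335  0.03      ]
[ 0.6452279  -0.34226673  0.03      ]
[ 0.64428238 -0.36881159  0.03      ]
```

```bash
cat > fit.py <<'E'
from h import *
def un(x,y,fx,fy,ox,oy): return ((x+.5)/fx-.5+ox,(y+.5)/fy-.5+oy)
c1=lambda x,y:('scene',un(x,y,5,4.4,230,130)); c2=lambda x,y:('side',un(x,y,4.4,4.4,265,160))
c3=lambda x,y:('scene',un(x,y,5,5,160,225)); c4=lambda x,y:('side',un(x,y,5,5,300,95))
S=[((-150,-130,24),c1(52,245)),((150,130,24),c1(688,348)),((150,-130,24),c1(338,560)),
((-137,-115,95),c1(68,190)),((-137,-85,95),c1(112,172)),((-137,85,95),c1(345,48)),((-137,115,95),c1(392,33)),
((-63,-115,24),c1(148,312)),((-63,-85,24),c1(183,290)),((-63,85,24),c1(418,165)),((-63,115,24),c1(450,148)),
((150,130,24),c2(28,345)),((-150,-130,24),c2(693,243)),((-63,-85,24),c2(537,228)),((-137,-85,24),c2(645,275)),((-63,115,24),c2(375,487)),((-137,115,24),c2(497,542)),((-137,-115,95),c2(682,172)),((-137,85,95),c2(527,438))]
B=[((-15,-130,30),c3(43,68)),((15,-130,30),c3(87,37)),((15,130,30),c3(373,372)),((-15,130,30),c3(332,402))]
# bar: own y ~ world +x ; own x ~ world +y  (handled by yaw=-90)
B=[((-15,130,30),c3(373,368)),((15,130,30),c3(332,400)),((15,-130,30),c3(43,68)),((-15,-130,30),c3(87,37)),((15,130,0),c3(333,412)),((-15,130,0),c3(373,378)),
((15,130,30),c4(314,147)),((15,-130,30),c4(722,267)),((-15,-130,0),c4(703,328)),((-15,130,0),c4(295,208)),((-15,130,30),c4(297,180))]
def fit(D,x0,f):
    P=np.array([d[0] for d in D])/1000.; uv=np.array([d[1][1] for d in D]); cs=[d[1][0] for d in D]
    def tr(p): 
        c,s=np.cos(p[2]),np.sin(p[2]); return P@np.array([[c,s,0],[-s,c,0],[0,0,1]])+[p[0],p[1],0]
    def res(p):
        W=tr(p); return (np.array([proj(c,w)[0] for c,w in zip(cs,W)])-uv).ravel()
    r=least_squares(res,x0,loss='soft_l1'); print(f,r.x[:2].round(4),np.degrees(r.x[2]).round(2)); 
    for d,e in zip(D,res(r.x).reshape(-1,2)): print('  ',d[0],d[1][0],e.round(1))
    return r.x
if __name__=="__main__":
    fit(S,[.55,0,.13],'station'); fit(B,[.514,-.353,-1.57],'bar')
E
python3 fit.py
```

```text
station [0.5451 0.0006] -7.7
   (-150, -130, 24) scene [-0.9 -0.6]
   (150, 130, 24) scene [ 1.  -1.4]
   (150, -130, 24) scene [-0.2  0. ]
   (-137, -115, 95) scene [-1.3 -1.5]
   (-137, -85, 95) scene [-1.3 -2.4]
   (-137, 85, 95) scene [-1.  -1.3]
   (-137, 115, 95) scene [-2.5 -2.4]
   (-63, -115, 24) scene [-0.4  0.9]
   (-63, -85, 24) scene [1.  0.7]
   (-63, 85, 24) scene [-0.9  1.4]
   (-63, 115, 24) scene [0.2 0.6]
   (150, 130, 24) side [-1.7 -1.3]
   (-150, -130, 24) side [-0.  -1.4]
   (-63, -85, 24) side [-2.5  0.4]
   (-137, -85, 24) side [-0.6  1.5]
   (-63, 115, 24) side [-2.1  0.1]
   (-137, 115, 24) side [-1.5  2. ]
   (-137, -115, 95) side [ 0.4 -0.5]
   (-137, 85, 95) side [ 0.8 -0.2]
bar [ 0.5106 -0.353 ] -91.3
   (-15, 130, 30) scene [-0.9 -2.1]
   (15, 130, 30) scene [-2.1 -0.5]
   (15, -130, 30) scene [-0.7 -0.5]
   (-15, -130, 30) scene [-0.4 -0.9]
   (15, 130, 0) scene [-0.   0.6]
   (-15, 130, 0) scene [ 1.1 -0.5]
   (15, 130, 30) side [-1.3 -1.2]
   (15, -130, 30) side [ 0.3 -0.8]
   (-15, -130, 0) side [-0.6  0.9]
   (-15, 130, 0) side [-1.7 -0.1]
   (-15, 130, 30) side [-1.5 -1.8]
```

```bash
cat > mv.py <<'E'
# work out row values for a wanted pose
from h import *
from station import ctrl
def down(yaw,tilt=0):
    """tool pointing down; tool y axis horizontal at world angle yaw(deg); tilt about tool x (deg)"""
    a=np.radians(yaw); y=np.array([np.cos(a),np.sin(a),0]); z=np.array([0,0,-1.]); x=np.cross(y,z)
    return R.from_matrix(np.c_[x,y,z])*R.from_rotvec([np.radians(tilt),0,0])
def rel(pos,rot):
    o=ctrl.get_obs(); r0=R.from_rotvec(o['tool_rot']); d=r0.inv().apply(np.array(pos)-o['tool_pos'])*100
    w=(r0.inv()*rot).as_rotvec(degrees=True)/5
    return np.r_[d,w].round(2).tolist()
E
python3 - <<'E'
from mv import *
o=ctrl.get_obs(); M=R.from_rotvec(o['tool_rot']).as_matrix(); print(M.round(3)); 
print('tool y yaw',np.degrees(np.arctan2(M[1,1],M[0,1])),'q1',np.degrees(o['q'][0]),'q6',np.degrees(o['q'][5]))
for y in (90,-90): print(y,rel([.45,-.2,.33],down(y)), rel([.51,-.353,.3],down(y)))
im=ctrl.get_image('wrist'); r=R.from_rotvec(np.array(im['rvec']).ravel()); t=np.array(im['tvec']).ravel()
C=-r.inv().apply(t); print('cam in tool',M.T@(C-o['tool_pos']), (r.as_matrix()@M).round(3))
E
```

```text
[[-0.961  0.277 -0.001]
 [ 0.277  0.961 -0.002]
 [ 0.    -0.002 -1.   ]]
tool y yaw 73.91090103028374 q1 67.09325487988657 q6 -6.817583668947283
90 [-48.78, -69.21, -9.86, -0.02, -0.0, -3.22] [-58.79, -82.25, -6.84, -0.02, -0.0, -3.22]
-90 [-48.78, -69.21, -9.86, -0.01, 0.03, 32.78] [-58.79, -82.25, -6.84, -0.01, 0.03, 32.78]
cam in tool [ 0.07942513 -0.00035706 -0.14157985] [[ 0.     1.     0.001]
 [-0.951  0.001 -0.31 ]
 [-0.31  -0.001  0.951]]
```

Run:
```python
from mv import *
print(rel([.50,.0,.33],down(-8)))
```

```text
[-48.05, -48.62, -9.89, -0.01, 0.01, 16.38]
```

Emit:
apply_moves([
  [0, 0, -5, 0, 0, 0],
  [-48, -48.6, -9.9, 0, 0, 16.4],
  [-48, -48.6, -9.9, 0, 0, 16.4],
  [-48, -48.6, -9.9, 0, 0, 16.4],
  [-48, -48.6, -9.9, 0, 0, 16.4],
  [-48, -48.6, -9.9, 0, 0, 16.4],
  [-48, -48.6, -9.9, 0, 0, 16.4],
  [-48, -48.6, -9.9, 0, 0, 16.4],
  [-48, -48.6, -9.9, 0, 0, 16.4],
  [-48, -48.6, -9.9, 0, 0, 16.4],
  [-48, -48.6, -9.9, 0, 0, 16.4],
  [-48, -48.6, -9.9, 0, 0, 16.4],
  [-48, -48.6, -9.9, 0, 0, 16.4],
  [-48, -48.6, -9.9, 0, 0, 16.4],
  [-48, -48.6, -9.9, 0, 0, 16.4],
  [-48, -48.6, -9.9, 0, 0, 16.4],
  [-48, -48.6, -9.9, 0, 0, 16.4],
  [-48, -48.6, -9.9, 0, 0, 16.4],
], grip=0)

```text
t: 2.0
tool_pos: [0.4992, 0.0012, 0.3298]
tool_rot: [-2.371, -2.06, 0.002]
contact_force: [-0.0, -0.0, -0.1]
opening: 0.0853
```

Run:
```python
from mv import *
import json
o=ctrl.get_obs(); print(o['t'],o['tool_pos'],o['q'].round(2))
im=ctrl.get_image('wrist'); cv2.imwrite("pics/w1.png",im["color"]); json.dump([np.array(im['rvec']).ravel().tolist(),np.array(im['tvec']).ravel().tolist()],open('w1.json','w'))
```

```text
2.0 [0.49916331 0.001177   0.32984881] [-0.15 -0.29  1.77 -0.    1.67 -0.01]
```

View pics/w1.png

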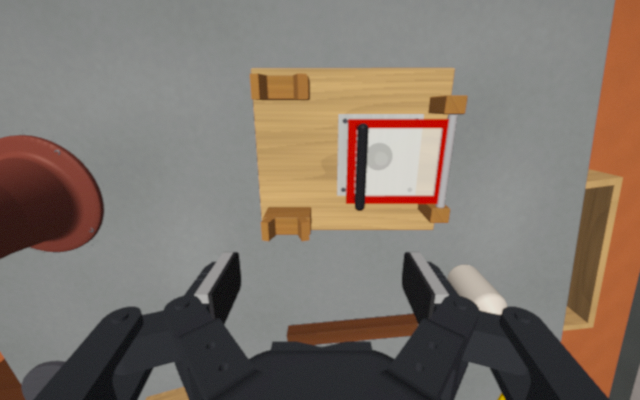

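The wrist view shows the station between (250,67) and (455,230), with the rests at (280,87) and (287,222), the handle from (362,127) to (359,208), and the bar at the bottom from (289,330). I'll enlarge the station.

Run:
```python
import cv2
a=cv2.imread("pics/w1.png")
cv2.imwrite("pics/w1a.png",cv2.resize(a[60:245,240:340],None,fx=3.2*2.4/2.4,fy=3.2,interpolation=cv2.INTER_CUBIC))
cv2.imwrite("pics/w1b.png",cv2.resize(a[58:248,240:475],None,fx=3.1,fy=3.1,interpolation=cv2.INTER_CUBIC))
cv2.imwrite("pics/w1c.png",cv2.resize(a[60:110,240:320],None,fx=9,fy=9,interpolation=cv2.INTER_CUBIC))
cv2.imwrite("pics/w1d.png",cv2.resize(a[195:250,250:325],None,fx=9,fy=9,interpolation=cv2.INTER_CUBIC))
```

```text
(no output)
```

View pics/w1b.png

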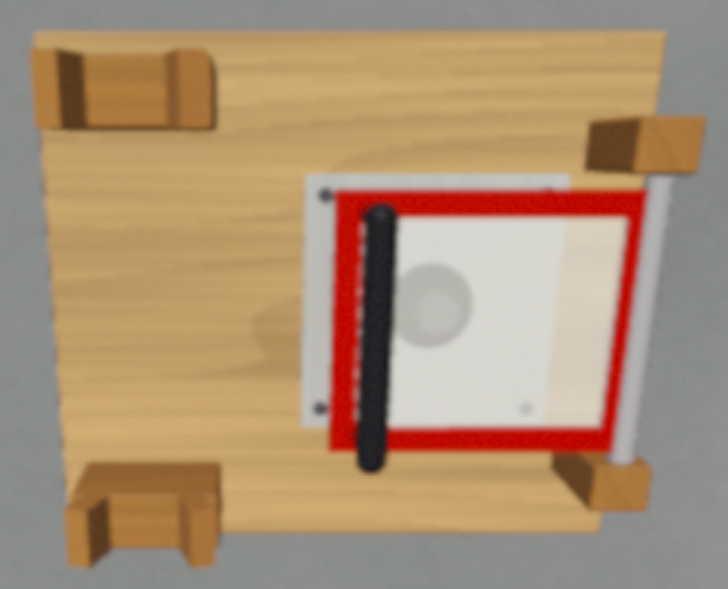

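View pics/w1c.png

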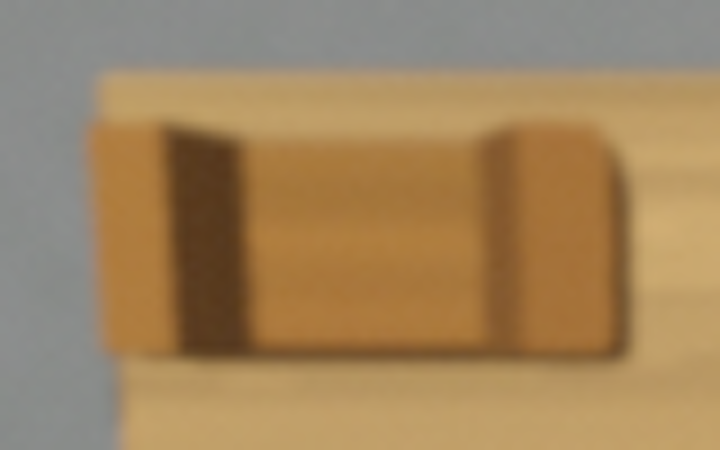

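View pics/w1d.png

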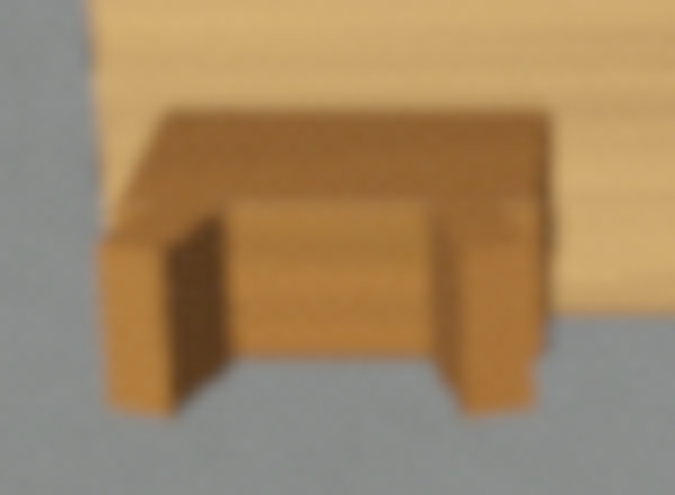

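```bash
cat > fitw.py <<'E'
from h import *; import json
from fit import fit,un
CAM['wrist']=([[280.8416203158163,0,321.07532503199553],[0,280.8416203158163,198.7039659518436],[0,0,1]],*json.load(open('w1.json')))
C=lambda x,y:('wrist',un(x,y,9,9,240,60)); D=lambda x,y:('wrist',un(x,y,9,9,250,195)); Bq=lambda x,y:('wrist',un(x,y,3.1,3.1,240,58))
S=[((-117,115,74),C(243,138)),((-117,85,74),C(250,348)),((-83,115,74),C(483,138)),((-83,85,74),C(487,346)),
((-137,115,95),C(90,123)),((-137,85,95),C(105,352)),((-124.5,115,95),C(165,123)),((-124.5,85,95),C(182,352)),((-75.5,115,95),C(515,123)),((-75.5,85,95),C(520,348)),((-63,85,95),C(617,348)),
((-117,-85,74),D(228,205)),((-83,-85,74),D(433,205)),((-117,-115,74),D(233,357)),((-83,-115,74),D(437,357)),
((-137,-115,95),D(110,410)),((-124.5,-115,95),D(172,412)),((-75.5,-115,95),D(465,415)),((-63,-115,95),D(533,408)),((-137,-85,95),D(98,240)),
((-150,130,24),Bq(35,30)),((150,130,24),Bq(665,30)),((150,-130,24),Bq(600,530))]
if __name__=="__main__": fit(S,[.545,0,-.13],'station')
E
python3 fitw.py
```

```text
station [ 0.5456 -0.0015] -8.0
   (-117, 115, 74) wrist [ 0.4 -0.6]
   (-117, 85, 74) wrist [1.  0.5]
   (-83, 115, 74) wrist [-0.1 -0.6]
   (-83, 85, 74) wrist [0.1 0.8]
   (-137, 115, 95) wrist [-2.  -0.7]
   (-137, 85, 95) wrist [-1.7 -0.3]
   (-124.5, 115, 95) wrist [-0.2 -0.8]
   (-124.5, 85, 95) wrist [-0.4 -0.3]
   (-75.5, 115, 95) wrist [ 0.7 -0.8]
   (-75.5, 85, 95) wrist [0.8 0.1]
   (-63, 85, 95) wrist [-0.1  0.1]
   (-117, -85, 74) wrist [ 0.1 -0.2]
   (-83, -85, 74) wrist [-0.4 -0.2]
   (-117, -115, 74) wrist [0.5 0.8]
   (-83, -115, 74) wrist [-0.3  0.8]
   (-137, -115, 95) wrist [-1.5  1.1]
   (-124.5, -115, 95) wrist [0.  0.8]
   (-75.5, -115, 95) wrist [0.4 0.5]
   (-63, -115, 95) wrist [1.3 1.3]
   (-137, -85, 95) wrist [-1.6  1.3]
   (-150, 130, 24) wrist [-0.9 -0.6]
   (150, 130, 24) wrist [ 2.6 -0.8]
   (150, -130, 24) wrist [0.9 1.8]
```

Run:
```python
from mv import *
print(rel([.511,-.353,.16],down(-91.3)))
print('glue',ray('side',(319.5,148),0),'cap',ray('scene',(275.5,288),.15))
```

```text
[-34.92, 6.11, 17.03, 0.0, 0.01, 16.66]
glue [ 7.27134669e-01 -2.48549239e-01  1.11022302e-16] cap [ 0.73976381 -0.27116548  0.15      ]
```

Emit:
apply_moves([
  [-35, 6.1, 3, 0, 0, 16.6],
  [-35, 6.1, 3, 0, 0, 16.6],
  [-35, 6.1, 3, 0, 0, 16.6],
  [-35, 6.1, 8, 0, 0, 16.6],
  [-35, 6.1, 17, 0, 0, 16.6],
  [-35, 6.1, 17, 0, 0, 16.6],
  [-35, 6.1, 17, 0, 0, 16.6],
  [-35, 6.1, 17, 0, 0, 16.6],
  [-35, 6.1, 17, 0, 0, 16.6],
  [-35, 6.1, 17, 0, 0, 16.6],
  [-35, 6.1, 17, 0, 0, 16.6],
  [-35, 6.1, 17, 0, 0, 16.6],
  [-35, 6.1, 17, 0, 0, 16.6],
  [-35, 6.1, 17, 0, 0, 16.6],
  [-35, 6.1, 17, 0, 0, 16.6],
])

```text
t: 3.55
tool_pos: [0.511, -0.3535, 0.1608]
tool_rot: [3.14, -0.025, -0.0]
contact_force: [0.3, -0.1, -0.3]
opening: 0.0854
```

Run:
```python
from mv import *
import json
o=ctrl.get_obs(); print(o['t'],o['tool_pos'],o['q'].round(2))
im=ctrl.get_image('wrist'); cv2.imwrite("pics/w2.png",im["color"]); json.dump([np.array(im['rvec']).ravel().tolist(),np.array(im['tvec']).ravel().tolist()],open('w2.json','w'))
```

```text
3.55 [ 0.51103962 -0.35354369  0.16077927] [-0.72  0.1   1.69 -0.    1.36  0.86]
```

View pics/w2.png

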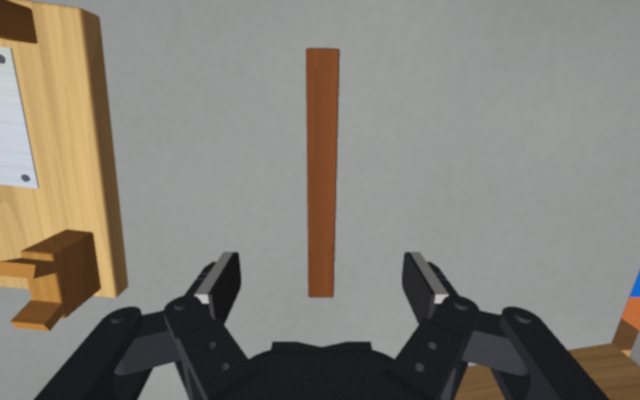

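The wrist view shows the whole bar: far end corners (306,48) and (339,48), near end corners (308,297) and (334,297), running straight between the fingers.

Run:
```python
import cv2
a=cv2.imread("pics/w2.png")
cv2.imwrite("pics/w2a.png",cv2.resize(a[40:70,295:350],None,fx=10,fy=10,interpolation=cv2.INTER_CUBIC))
cv2.imwrite("pics/w2b.png",cv2.resize(a[275:305,295:350],None,fx=10,fy=10,interpolation=cv2.INTER_CUBIC))
```

```text
(no output)
```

View pics/w2a.png

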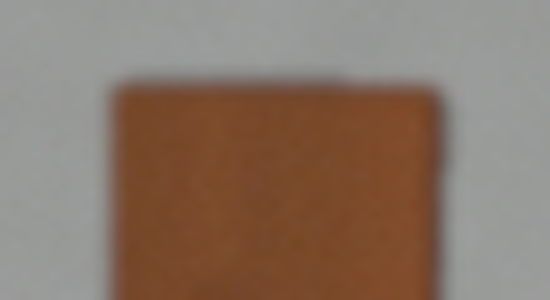

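View pics/w2b.png

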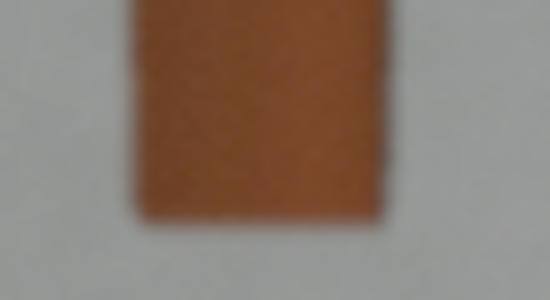

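Run:
```python
from mv import *
import json
from fit import fit,un
CAM['wrist']=([[280.8416203158163,0,321.07532503199553],[0,280.8416203158163,198.7039659518436],[0,0,1]],*json.load(open('w2.json')))
A=lambda x,y:('wrist',un(x,y,10,10,295,40)); B=lambda x,y:('wrist',un(x,y,10,10,295,275))
for p in [A(115,88),A(438,88),B(135,220),B(383,220)]: print(ray('wrist',p[1],.03))
p=fit([((15,130,30),A(115,88)),((-15,130,30),A(438,88)),((15,-130,30),B(135,220)),((-15,-130,30),B(383,220))],[.51,-.353,-1.59],'bar')
yaw=np.degrees(p[2])
print(rel([p[0],p[1],.06],down(yaw)),rel([p[0],p[1],.004],down(yaw)))
```

```text
[ 0.63922786 -0.34355197  0.03      ]
[ 0.63878567 -0.37157759  0.03      ]
[ 0.382902   -0.33740726  0.03      ]
[ 0.38238967 -0.36603606  0.03      ]
bar [ 0.5092 -0.3692] -91.3
   (15, 130, 30) wrist [50.3 -0.4]
   (-15, 130, 30) wrist [-16.6  -0.7]
   (15, -130, 30) wrist [38.   2.3]
   (-15, -130, 30) wrist [-12.7   2.2]
[-0.14, 1.55, 10.07, 0.01, 0.0, 0.07] [-0.14, 1.54, 15.67, 0.01, 0.0, 0.07]
```

Emit:
apply_moves([
  [0, 0.1, 4, 0, 0, 0.05],
  [0, 0.1, 8, 0, 0, 0.05],
  [0, 0.1, 11, 0, 0, 0.05],
  [0, 0.1, 13, 0, 0, 0.05],
  [0, 0.1, 14.2, 0, 0, 0.05],
  [0, 0.1, 15.2, 0, 0, 0.05],
  [0, 0.1, 15.6, 0, 0, 0.05],
  [0, 0.1, 15.6, 0, 0, 0.05],
])

```text
t: 4.4
tool_pos: [0.5111, -0.3551, 0.005]
tool_rot: [3.14, -0.033, 0.0]
contact_force: [-0.0, 0.3, -0.0]
opening: 0.0855
```

Emit:
apply_moves([
  [0, 0, 0, 0, 0, 0],
  [0, 0, 0, 0, 0, 0],
  [0, 0, 0, 0, 0, 0],
  [0, 0, 0, 0, 0, 0],
  [0, 0, 0, 0, 0, 0],
  [0, 0, 0, 0, 0, 0],
  [0, 0, 0, 0, 0, 0],
  [0, 0, 0, 0, 0, 0],
  [0, 0, 0, 0, 0, 0],
  [0, 0, 0, 0, 0, 0],
], grip=1, squeeze=60)

```text
t: 5.4
tool_pos: [0.5117, -0.3555, 0.0058]
tool_rot: [3.139, -0.033, 0.002]
contact_force: [0.1, 1.3, 5.9]
opening: 0.0287
```

Emit:
apply_moves([
  [0, 0, -1, 0, 0, 0],
  [0, 0, -3, 0, 0, 0],
  [0, 0, -6, 0, 0, 0],
  [0, 0, -10, 0, 0, 0],
  [0, 0, -14, 0, 0, 0],
  [0, 0, -18, 0, 0, 0],
  [0, 0, -21, 0, 0, 0],
  [0, 0, -22.5, 0, 0, 0],
  [0, 0, -22.5, 0, 0, 0],
  [0, 0, -22.5, 0, 0, 0],
  [0, 0, -22.5, 0, 0, 0],
  [0, 0, -22.5, 0, 0, 0],
])

```text
t: 6.6
tool_pos: [0.5105, -0.3542, 0.2279]
tool_rot: [-3.141, 0.033, 0.003]
contact_force: [-0.3, 0.3, -2.2]
opening: 0.0289
```

Run:
```python
from mv import *
import json
o=ctrl.get_obs(); print(o['t'],o['tool_pos'],o['q'].round(2),o['contact_force'],o['wrist_torque'],o['opening'])
im=ctrl.get_image('wrist'); cv2.imwrite("pics/w3.png",im["color"]); json.dump([np.array(im['rvec']).ravel().tolist(),np.array(im['tvec']).ravel().tolist()],open('w3.json','w'))
im=ctrl.get_image('side'); cv2.imwrite("pics/s3.png",im["color"])
print(rel([.4465,.0129,.22],down(-8)))
```

```text
6.6 [ 0.51051489 -0.35421074  0.22794099] [-0.73  0.05  1.62 -0.    1.47  0.87] [-0.27282061  0.26251494 -2.19146582] [-0.05580995  0.04282629 -0.00798253] 0.028931271143689458
[-7.21, -36.6, 0.88, -0.0, 0.01, -16.64]
```

View pics/w3.png

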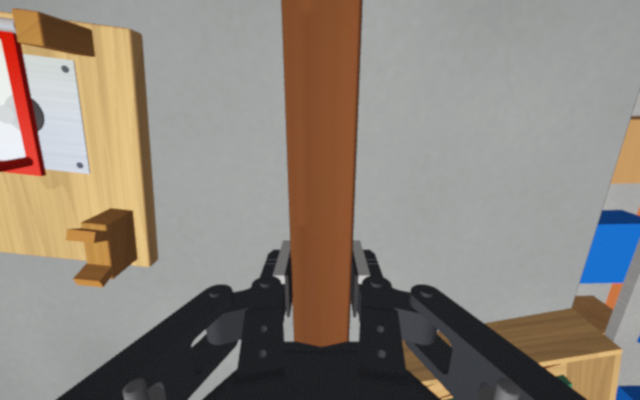

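View pics/s3.png

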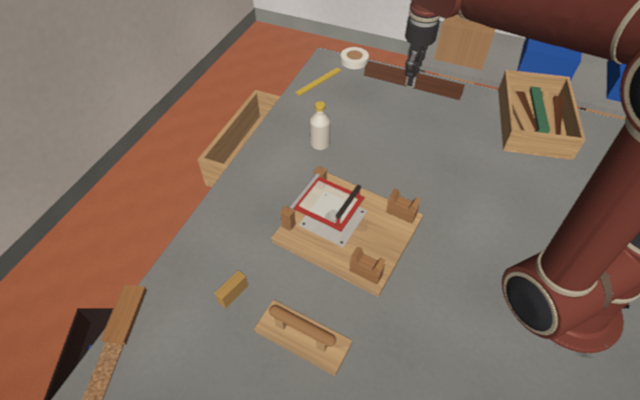

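Emit:
apply_moves([
  [-1, -3, 0, 0, 0, -1],
  [-7.2, -36.6, 0.5, 0, 0, -16.6],
  [-7.2, -36.6, 0.5, 0, 0, -16.6],
  [-7.2, -36.6, 0.5, 0, 0, -16.6],
  [-7.2, -36.6, 0.5, 0, 0, -16.6],
  [-7.2, -36.6, 0.5, 0, 0, -16.6],
  [-7.2, -36.6, 0.5, 0, 0, -16.6],
  [-7.2, -36.6, 0.5, 0, 0, -16.6],
  [-7.2, -36.6, 0.5, 0, 0, -16.6],
  [-7.2, -36.6, 0.5, 0, 0, -16.6],
  [-7.2, -36.6, 0.5, 0, 0, -16.6],
  [-7.2, -36.6, 0.5, 0, 0, -16.6],
  [-7.2, -36.6, 0.5, 0, 0, -16.6],
  [-7.2, -36.6, 0.5, 0, 0, -16.6],
  [-7.2, -36.6, 0.5, 0, 0, -16.6],
  [-7.2, -36.6, 0.5, 0, 0, -16.6],
])

```text
t: 8.3
tool_pos: [0.4466, 0.0127, 0.2238]
tool_rot: [-2.375, -2.056, 0.002]
contact_force: [0.1, -0.4, -2.6]
opening: 0.0289
```

Run:
```python
from mv import *
import json
o=ctrl.get_obs(); print(o['t'],o['tool_pos'],o['q'].round(2),o['contact_force'],o['wrist_torque'],o['opening'])
print(rel([.4465,.0129,.13],down(-8)))
for n in ('wrist','side','scene'):
    im=ctrl.get_image(n); cv2.imwrite(f"pics/{n}4.png",im["color"]); 
    if n=='wrist': json.dump([np.array(im['rvec']).ravel().tolist(),np.array(im['tvec']).ravel().tolist()],open('w4.json','w'))
```

```text
8.3 [0.44657194 0.01270974 0.22377579] [-0.14 -0.39  2.02 -0.    1.52  0.01] [ 0.1298064  -0.38779481 -2.62579046] [0.00016188 0.01780272 0.04188433] 0.02888631759974901
[0.02, -0.0, 9.38, -0.01, 0.01, -0.05]
```

View pics/wrist4.png

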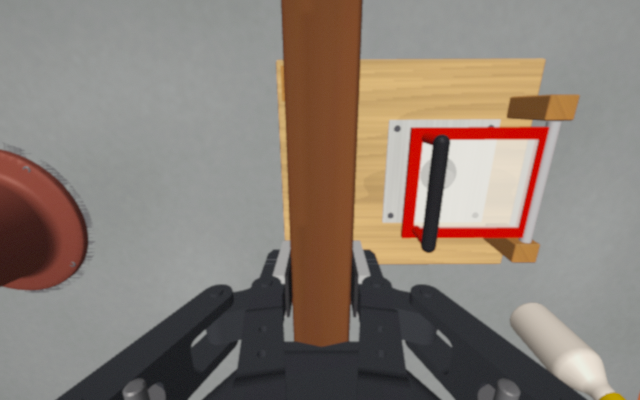

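View pics/side4.png

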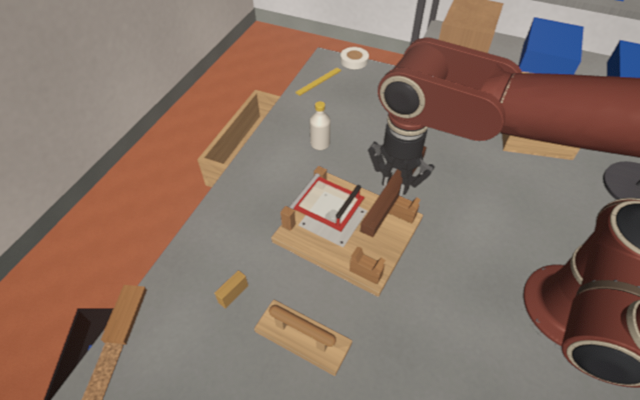

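Emit:
apply_moves([
  [0, 0, 3, 0, 0, 0],
  [0, 0, 6, 0, 0, 0],
  [0, 0, 8.5, 0, 0, 0],
  [0, 0, 10, 0, 0, 0],
  [0, 0, 10.8, 0, 0, 0],
  [0, 0, 10.8, 0, 0, 0],
  [0, 0, 10.8, 0, 0, 0],
  [0, 0, 10.8, 0, 0, 0],
])

```text
t: 9.25
tool_pos: [0.4475, 0.0126, 0.1173]
tool_rot: [2.373, 2.055, 0.001]
contact_force: [-0.3, -0.1, -1.3]
opening: 0.0288
```

Run:
```python
from mv import *
import json
o=ctrl.get_obs(); print(o['t'],o['tool_pos'],o['q'].round(2),o['contact_force'],o['wrist_torque'],o['opening'])
print(rel([.4465,.0129,.0798],down(-8)))
for n in ('wrist','side','scene'):
    im=ctrl.get_image(n); cv2.imwrite(f"pics/{n}5.png",im["color"]); 
    if n=='wrist': json.dump([np.array(im['rvec']).ravel().tolist(),np.array(im['tvec']).ravel().tolist()],open('w5.json','w'))
a=cv2.imread('pics/side5.png'); b=cv2.imread('pics/scene5.png')
cv2.imwrite('pics/side5c.png',cv2.resize(a[170:300,300:440],None,fx=4.5,fy=4.5,interpolation=cv2.INTER_CUBIC))
cv2.imwrite('pics/scene5c.png',cv2.resize(b[125:235,230:350],None,fx=5,fy=5,interpolation=cv2.INTER_CUBIC))
```

```text
9.25 [0.44747511 0.01264081 0.1172804 ] [-0.14 -0.29  2.13 -0.    1.31  0.01] [-0.29480467 -0.0879008  -1.34499939] [-0.00052975 -0.03350994 -0.03370125] 0.028824629195985656
[0.01, -0.11, 3.75, 0.02, 0.01, -0.04]
```

View pics/wrist5.png

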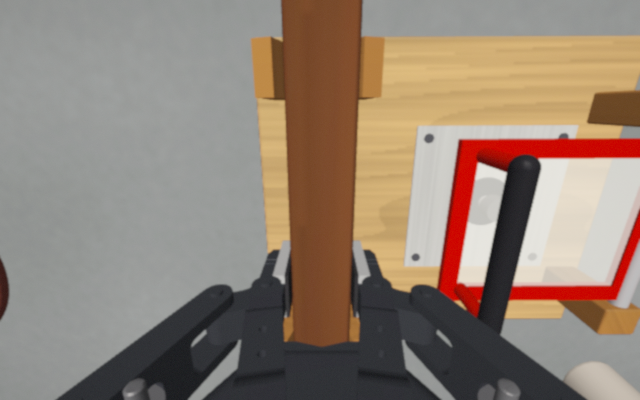

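View pics/side5c.png

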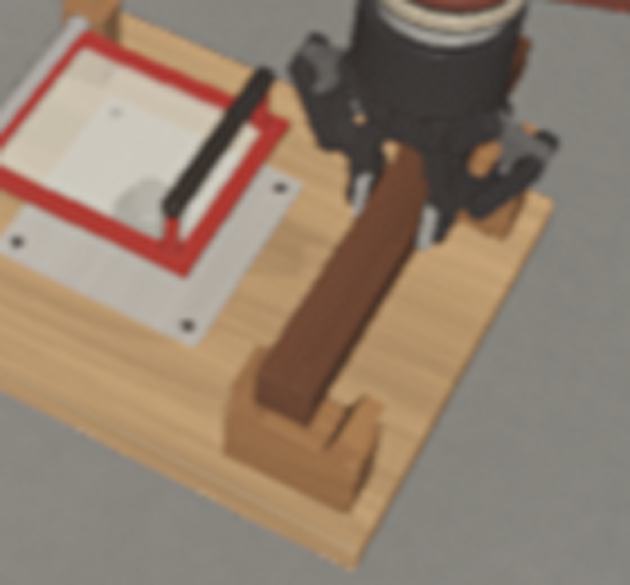

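View pics/scene5c.png

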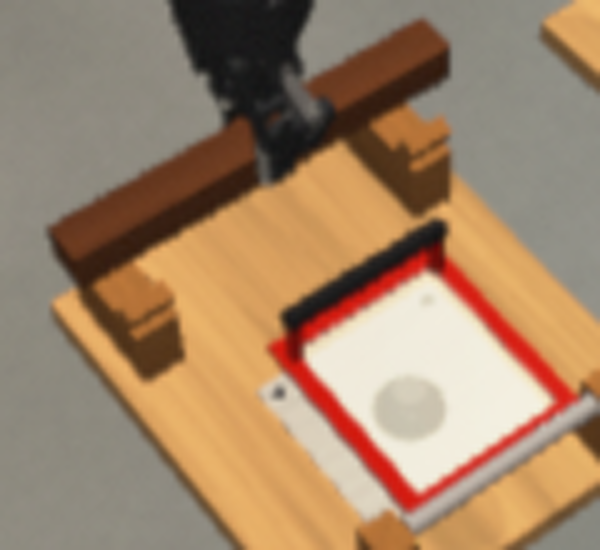

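Run:
```python
import cv2
a=cv2.imread("pics/wrist5.png")
cv2.imwrite("pics/w5a.png",cv2.resize(a[30:110,240:400],None,fx=5,fy=5,interpolation=cv2.INTER_CUBIC))
```

```text
(no output)
```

View pics/w5a.png

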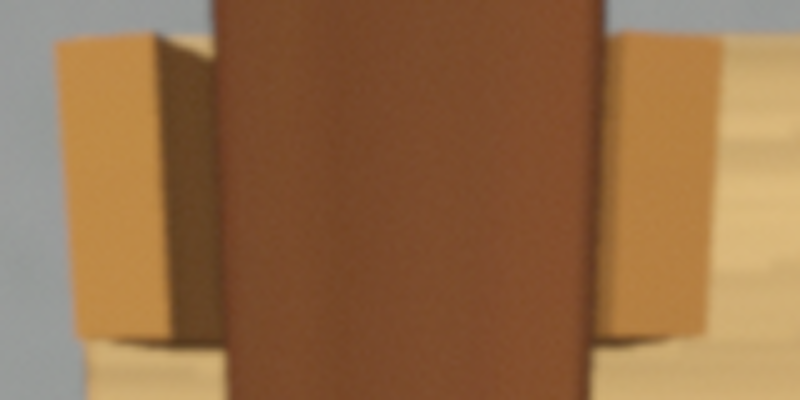

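Run:
```python
from mv import *
import json
from fit import un
CAM['wrist']=([[280.8416203158163,0,321.07532503199553],[0,280.8416203158163,198.7039659518436],[0,0,1]],*json.load(open('w5.json')))
A=lambda x,y:un(x,y,5,5,240,30)
o=ctrl.get_obs(); r0=R.from_rotvec(o['tool_rot'])
def T(u,z): return (r0.inv().apply(ray('wrist',u,z)-o['tool_pos'])*1000).round(1)
for n,pts,z in [('far rest',[(57,37),(155,37),(622,37),(722,37)],.095),('near',[(77,338),(168,338),(612,338),(705,338)],.095),('bar',[(213,37),(605,37),(225,338),(590,338)],.1173+.0242)]:
    for p in pts: print(n,p,T(A(*p),z), ray('wrist',A(*p),z).round(4))
# station frame
p=np.array([.5455,-.001]); a=np.radians(-8)
for q in [(-100,115,95),(-100,85,95),(-100,-85,95),(-100,0,74)]:
    w=np.r_[p+np.array([[np.cos(a),-np.sin(a)],[np.sin(a),np.cos(a)]])@np.array(q[:2])/1000,q[2]/1000]; print(q,w.round(4),(r0.inv().apply(w-o['tool_pos'])*1000).round(1))
```

```text
far rest (57, 37) [113.5 -35.5  21.7] [0.4283 0.1301 0.095 ]
far rest (155, 37) [113.5 -25.4  21.7] [0.4383 0.1287 0.095 ]
far rest (622, 37) [113.5  22.8  21.8] [0.486  0.1218 0.095 ]
far rest (722, 37) [113.5  33.2  21.8] [0.4962 0.1203 0.095 ]
near (77, 338) [ 84.3 -35.6  21.7] [0.424  0.1012 0.095 ]
near (168, 338) [ 84.3 -25.6  21.7] [0.4339 0.0998 0.095 ]
near (612, 338) [84.3 23.1 21.8] [0.4821 0.0928 0.095 ]
near (705, 338) [84.3 33.4 21.8] [0.4922 0.0913 0.095 ]
bar (213, 37) [103.9 -13.6 -24.8] [0.4485 0.1175 0.1415]
bar (605, 37) [103.9  15.4 -24.7] [0.4772 0.1134 0.1415]
bar (225, 338) [ 83.  -13.6 -24.7] [0.4455 0.0968 0.1415]
bar (590, 338) [ 83.   15.1 -24.7] [0.4739 0.0927 0.1415]
(-100, 115, 95) [0.4625 0.1268 0.095 ] [115.2  -1.2  21.8]
(-100, 85, 95) [0.4583 0.0971 0.095 ] [85.2 -1.1 21.8]
(-100, -85, 95) [ 0.4346 -0.0713  0.095 ] [-84.8  -0.4  21.9]
(-100, 0, 74) [0.4465 0.0129 0.074 ] [ 0.2 -0.8 42.8]
```

Emit:
apply_moves([
  [0, -0.1, 0.3, 0, 0, 0],
  [0, -0.18, 0.8, 0, 0, 0],
  [0, -0.18, 1.4, 0, 0, 0],
  [0, -0.18, 2, 0, 0, 0],
  [0, -0.18, 2.5, 0, 0, 0],
  [0, -0.18, 3, 0, 0, 0],
  [0, -0.18, 3.2, 0, 0, 0],
  [0, -0.18, 3.2, 0, 0, 0],
  [0, -0.18, 3.2, 0, 0, 0],
])

```text
t: 10.3
tool_pos: [0.4455, 0.0129, 0.085]
tool_rot: [2.374, 2.056, 0.0]
contact_force: [0.6, -0.2, -1.8]
opening: 0.0288
```

Run:
```python
from mv import *
o=ctrl.get_obs(); print(o['t'],o['tool_pos'],o['contact_force'],o['wrist_torque'],o['opening'])
im=ctrl.get_image('wrist'); cv2.imwrite("pics/w6.png",im["color"])
cv2.imwrite("pics/w6a.png",cv2.resize(im["color"][0:130,220:420],None,fx=4,fy=4,interpolation=cv2.INTER_CUBIC))
```

```text
10.3 [0.44553908 0.01286569 0.08497508] [ 0.64567282 -0.15018096 -1.76434102] [-0.03689304  0.04256499 -0.00774677] 0.02879378067189015
```

View pics/w6a.png

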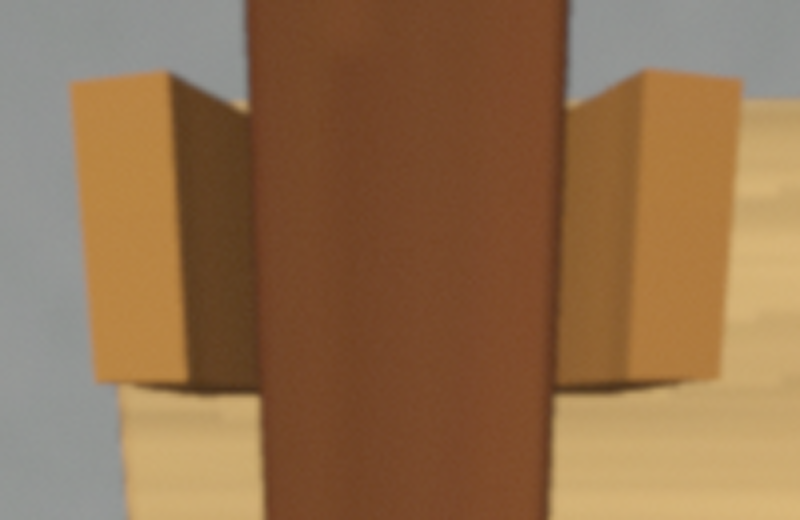

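Enlarged, the bar (262–553, centre 407.5) is centred between the horns (188–628, centre 408). Lowering gently while watching the force.

Emit:
apply_moves([
  [0, 0, 0.1, 0, 0, 0],
  [0, 0, 0.2, 0, 0, 0],
  [0, 0, 0.3, 0, 0, 0],
  [0, 0, 0.4, 0, 0, 0],
  [0, 0, 0.4, 0, 0, 0],
  [0, 0, 0.4, 0, 0, 0],
])

```text
t: 10.95
tool_pos: [0.4456, 0.0129, 0.0811]
tool_rot: [2.374, 2.055, 0.001]
contact_force: [0.0, -0.5, -1.1]
opening: 0.0291
```

Emit:
apply_moves([
  [0, 0, 0.05, 0, 0, 0],
  [0, 0, 0.1, 0, 0, 0],
  [0, 0, 0.15, 0, 0, 0],
  [0, 0, 0.15, 0, 0, 0],
  [0, 0, 0.15, 0, 0, 0],
])

```text
t: 11.45
tool_pos: [0.4457, 0.0129, 0.0797]
tool_rot: [2.374, 2.056, 0.001]
contact_force: [-0.5, 0.1, -0.2]
opening: 0.029
```

Emit:
apply_moves([
  [0, 0, 0.05, 0, 0, 0],
  [0, 0, 0.1, 0, 0, 0],
  [0, 0, 0.1, 0, 0, 0],
  [0, 0, 0.1, 0, 0, 0],
])

```text
t: 11.85
tool_pos: [0.4457, 0.0128, 0.0797]
tool_rot: [2.374, 2.056, -0.0]
contact_force: [-4.4, 0.5, 7.2]
opening: 0.0289
```

Run:
```python
from mv import *
o=ctrl.get_obs(); print(o['t'],o['tool_pos'],o['contact_force'],o['wrist_torque'],o['opening'])
a=ctrl.get_image('side')['color']; b=ctrl.get_image('scene')['color']
a=cv2.resize(a[180:300,330:440],None,fx=5,fy=5,interpolation=cv2.INTER_CUBIC); b=cv2.resize(b[130:220,235:335],None,fx=6,fy=6,interpolation=cv2.INTER_CUBIC)
cv2.imwrite('pics/side7.png',a); cv2.imwrite('pics/scene7.png',b)
```

```text
11.85 [0.44570276 0.01284554 0.07973743] [-4.37929631  0.51698748  7.16708762] [0.08565706 0.79567332 0.00337762] 0.028858755520611658
```

View pics/side7.png

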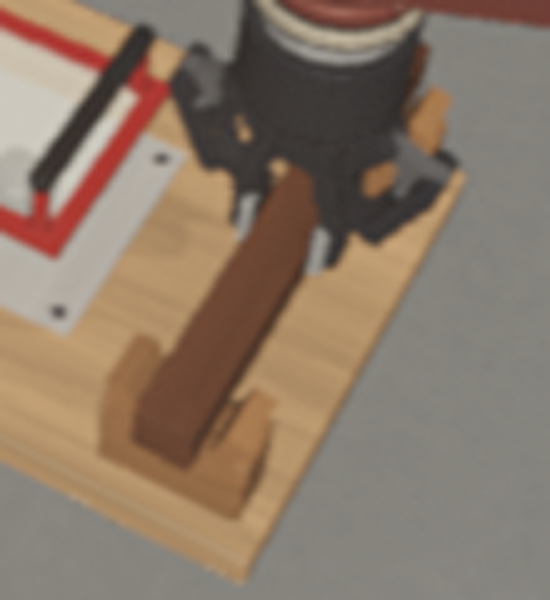

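View pics/scene7.png

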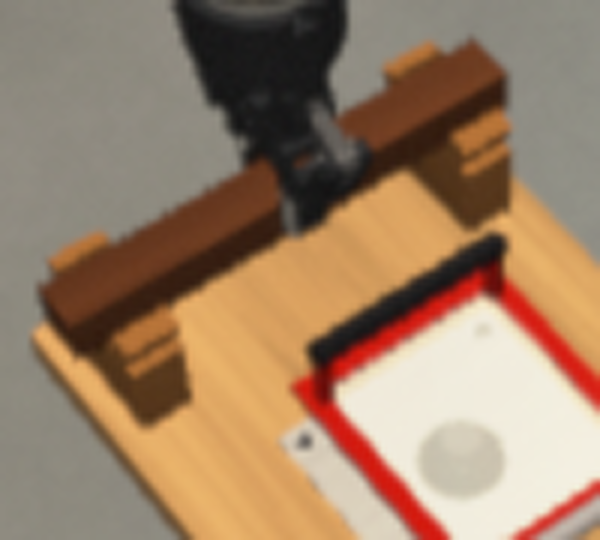

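Emit:
apply_moves([
  [0, -0.06, 0, 0, 0, 0],
  [0, -0.06, 0, 0, 0, 0],
  [0, -0.06, 0, 0, 0, 0],
])

```text
t: 12.25
tool_pos: [0.4453, 0.0129, 0.0797]
tool_rot: [2.374, 2.056, 0.001]
contact_force: [0.0, 0.7, 0.1]
opening: 0.0296
```

Emit:
apply_moves([
  [0, 0, 0, 0, 0, 0],
  [0, 0, 0, 0, 0, 0],
  [0, 0, 0, 0, 0, 0],
  [0, 0, 0, 0, 0, 0],
  [0, 0, 0, 0, 0, 0],
  [0, 0, 0, 0, 0, 0],
  [0, 0, 0, 0, 0, 0],
  [0, 0, 0, 0, 0, 0],
], grip=0)

```text
t: 13.05
tool_pos: [0.4453, 0.0129, 0.0798]
tool_rot: [2.374, 2.055, 0.001]
contact_force: [0.1, -0.3, 0.8]
opening: 0.0854
```

Emit:
apply_moves([
  [0, 0, -1, 0, 0, 0],
  [0, 0, -3, 0, 0, 0],
  [0, 0, -6, 0, 0, 0],
  [0, 0, -10, 0, 0, 0],
  [0, 0, -14, 0, 0, 0],
  [0, 0, -17, 0, 0, 0],
  [0, 0, -18, 0, 0, 0],
  [0, 0, -18, 0, 0, 0],
  [0, 0, -18, 0, 0, 0],
])

```text
t: 13.95
tool_pos: [0.4444, 0.0132, 0.2581]
tool_rot: [-2.375, -2.056, 0.002]
contact_force: [-0.1, 0.2, -0.2]
opening: 0.0854
```

Run:
```python
from mv import *
import json
o=ctrl.get_obs(); print(o['t'],o['tool_pos'],o['q'].round(2),o['contact_force'],o['opening'])
for n in ('wrist','side','scene'):
    im=ctrl.get_image(n); cv2.imwrite(f"pics/{n}8.png",im["color"]); 
    if n=='wrist': json.dump([np.array(im['rvec']).ravel().tolist(),np.array(im['tvec']).ravel().tolist()],open('w8.json','w'))
a=cv2.imread('pics/side8.png'); b=cv2.imread('pics/scene8.png')
cv2.imwrite('pics/side8c.png',cv2.resize(a[170:300,330:440],None,fx=4.5,fy=4.5,interpolation=cv2.INTER_CUBIC))
cv2.imwrite('pics/scene8c.png',cv2.resize(b[125:235,230:350],None,fx=5,fy=5,interpolation=cv2.INTER_CUBIC))
```

```text
13.95 [0.44435228 0.01317062 0.25809085] [-0.14 -0.42  1.98 -0.    1.58  0.01] [-0.1318718   0.23557611 -0.21410587] 0.08535342810280842
```

View pics/wrist8.png

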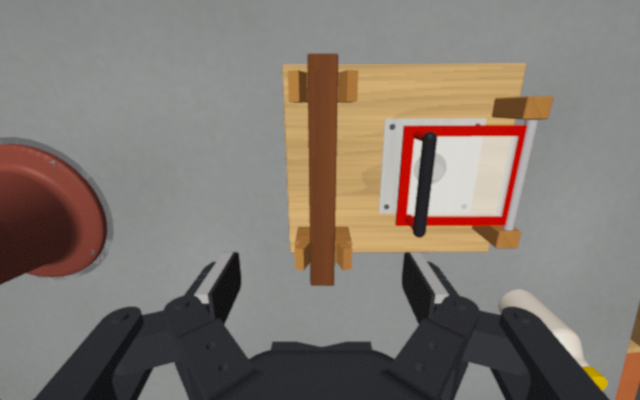

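View pics/side8c.png

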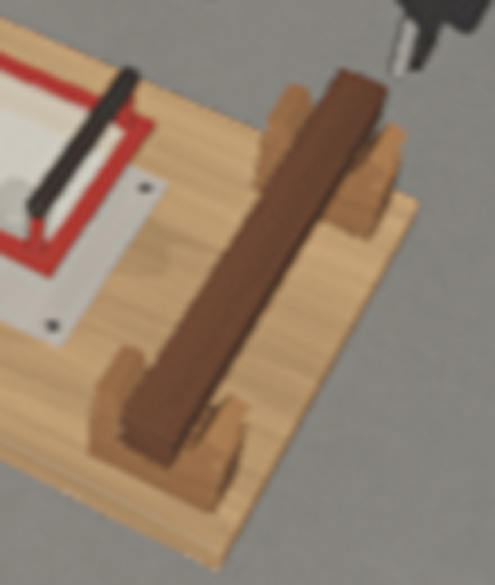

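View pics/scene8c.png

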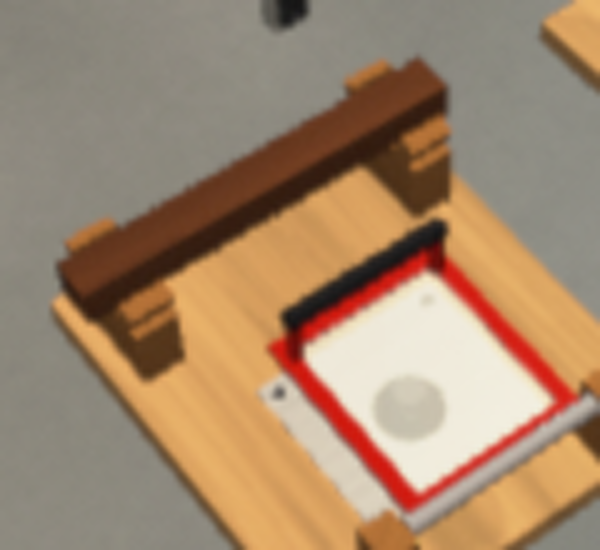

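Run:
```python
import cv2
a=cv2.imread("pics/wrist8.png")
cv2.imwrite("pics/w8a.png",cv2.resize(a[48:108,275:375],None,fx=8,fy=8,interpolation=cv2.INTER_CUBIC))
cv2.imwrite("pics/w8b.png",cv2.resize(a[222:292,275:375],None,fx=8,fy=8,interpolation=cv2.INTER_CUBIC))
cv2.imwrite("pics/w8c.png",cv2.resize(a[90:250,380:560],None,fx=3.6,fy=3.6,interpolation=cv2.INTER_CUBIC))
```

```text
(no output)
```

View pics/w8a.png

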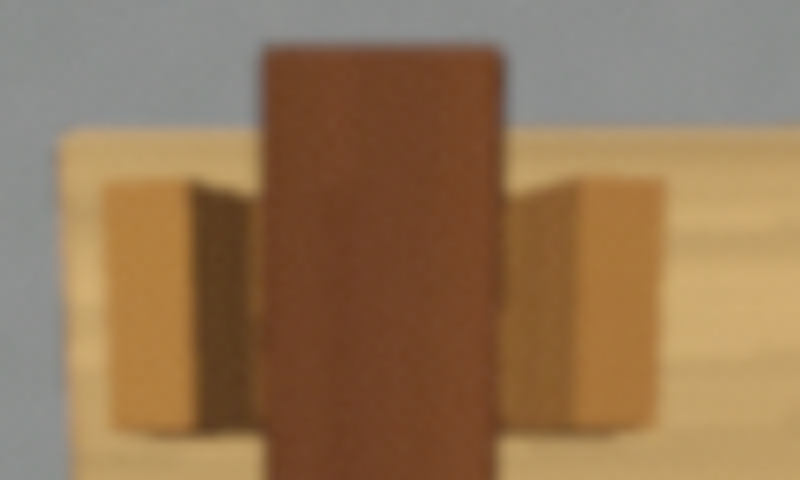

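View pics/w8b.png

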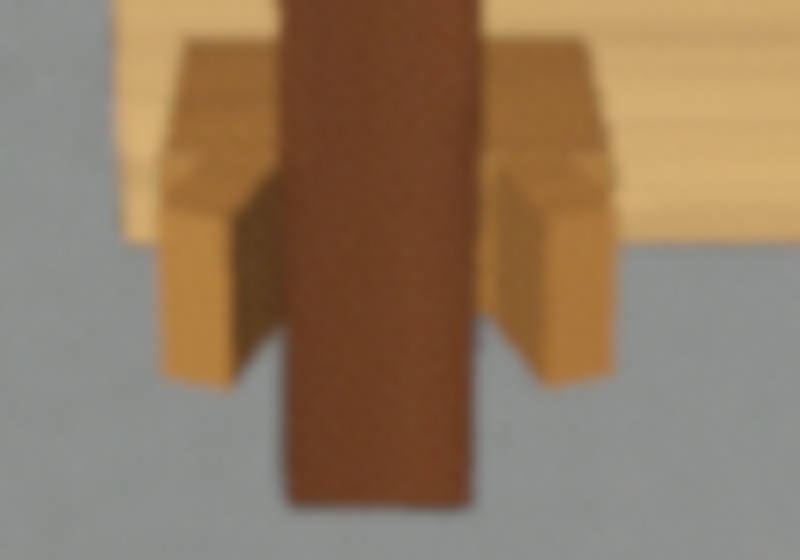

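View pics/w8c.png

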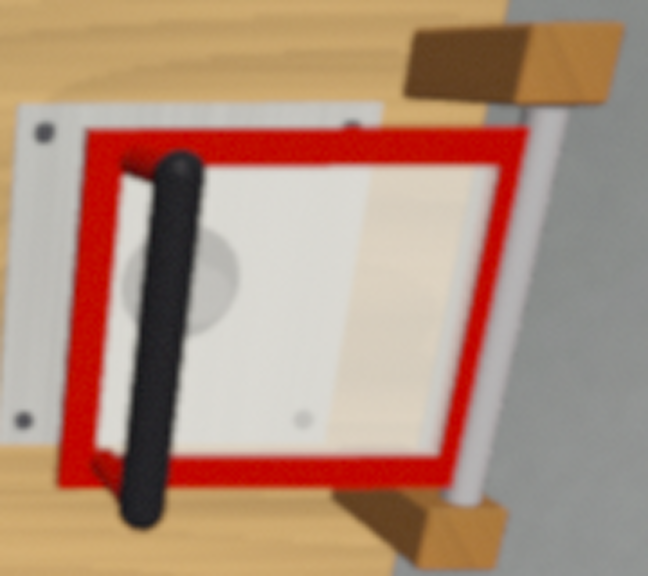

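Run:
```python
from mv import *
import json
from fit import un
CAM['wrist']=([[280.8416203158163,0,321.07532503199553],[0,280.8416203158163,198.7039659518436],[0,0,1]],*json.load(open('w8.json')))
A=lambda x,y:un(x,y,8,8,275,48); B=lambda x,y:un(x,y,8,8,275,222); C=lambda x,y:un(x,y,3.6,3.6,380,90)
a=np.radians(-8); Rm=np.array([[np.cos(a),np.sin(a)],[-np.sin(a),np.cos(a)]])
def St(u,z): w=ray('wrist',u,z); return (Rm@(w[:2]-[.5455,-.001])*1000).round(1)
print('bar ends',St(A(265,47),.104),St(A(502,47),.104),St(B(288,505),.104),St(B(470,505),.104))
print('rest',St(A(105,180),.095),St(A(665,180),.095),St(B(160,376),.095),St(B(613,376),.095))
print('rest inner',St(A(192,180),.095),St(A(580,180),.095),St(B(232,385),.095),St(B(545,385),.095))
print('rod ends',St(C(180,155),.119),St(C(141,525),.119),'mid line',St(C(171,250),.119),St(C(153,420),.119))
w=np.array([.5455,-.001])+Rm.T@np.array([.005,0]); print('grip expected',w)
```

```text
bar ends [-114.4  126.9] [-86.4 126.8] [-115.6 -129.6] [ -87.6 -129.7]
rest [-134.9  113.6] [-65.5 113.3] [-135.6 -112.5] [ -65.2 -112.6]
rest inner [-124.1  113.6] [-76.  113.4] [-124.5 -114.1] [ -75.7 -114.2]
rod ends [ 3.9 54.5] [  5.  -55.8] mid line [ 4.5 28.6] [  5.  -21.8]
grip expected [ 0.55045134 -0.00169587]
```

Run:
```python
from mv import *
print(rel([.5503,-.0015,.16],down(-8)),rel([.5503,-.0015,.100],down(-8)))
```

```text
[0.07, 10.75, 9.7, -0.03, 0.01, -0.04] [0.07, 10.77, 15.7, -0.03, 0.01, -0.04]
```

Emit:
apply_moves([
  [0, 3, 0, 0, 0, 0],
  [0.1, 7.5, 2, 0, 0, 0],
  [0.1, 10.7, 5, 0, 0, 0],
  [0.1, 10.75, 9, 0, 0, 0],
  [0.1, 10.75, 9.7, 0, 0, 0],
  [0.1, 10.75, 9.7, 0, 0, 0],
  [0.1, 10.75, 9.7, 0, 0, 0],
])

```text
t: 14.8
tool_pos: [0.5507, -0.0012, 0.1615]
tool_rot: [-2.375, -2.057, 0.002]
contact_force: [1.1, -0.5, 0.0]
opening: 0.0856
```

Run:
```python
from mv import *
import json
o=ctrl.get_obs(); print(o['t'],o['tool_pos'],o['contact_force'],o['opening'])
im=ctrl.get_image('wrist'); cv2.imwrite(f"pics/wrist9.png",im["color"]); json.dump([np.array(im['rvec']).ravel().tolist(),np.array(im['tvec']).ravel().tolist()],open('w9.json','w'))
print(rel([.5503,-.0015,.100],down(-8)))
```

```text
14.8 [ 0.55065786 -0.00118221  0.16149596] [ 1.09875597 -0.48426484  0.04695286] 0.08557215634865205
[-0.03, -0.09, 6.24, 0.01, 0.01, -0.04]
```

View pics/wrist9.png

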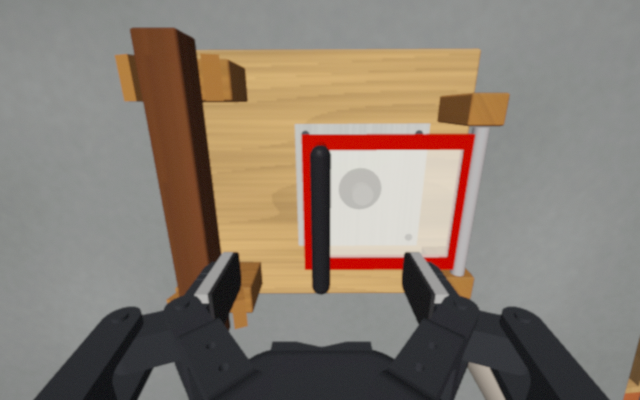

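The rod sits at column 320–321 top to bottom, squarely between the fingers, and the bar is still in both rests. Next: descend and close.

Emit:
apply_moves([
  [0, 0, 1.5, 0, 0, 0],
  [0, 0, 3.5, 0, 0, 0],
  [0, 0, 5, 0, 0, 0],
  [0, 0, 5.8, 0, 0, 0],
  [0, 0, 6.15, 0, 0, 0],
  [0, 0, 6.15, 0, 0, 0],
])

```text
t: 15.45
tool_pos: [0.5511, -0.0013, 0.1007]
tool_rot: [2.374, 2.056, -0.0]
contact_force: [-0.3, 0.1, 0.3]
opening: 0.0855
```

Emit:
apply_moves([
  [0, 0, 0, 0, 0, 0],
  [0, 0, 0, 0, 0, 0],
  [0, 0, 0, 0, 0, 0],
  [0, 0, 0, 0, 0, 0],
  [0, 0, 0, 0, 0, 0],
  [0, 0, 0, 0, 0, 0],
  [0, 0, 0, 0, 0, 0],
  [0, 0, 0, 0, 0, 0],
  [0, 0, 0, 0, 0, 0],
  [0, 0, 0, 0, 0, 0],
], grip=1, squeeze=50)

```text
t: 16.45
tool_pos: [0.5501, -0.0011, 0.101]
tool_rot: [-2.374, -2.056, 0.004]
contact_force: [-5.4, 0.7, 5.6]
opening: 0.0124
```

Run:
```python
from mv import *
o=ctrl.get_obs(); print(o['t'],o['tool_pos'],o['tool_rot'],o['contact_force'],o['opening'],o['q'].round(3))
im=ctrl.get_image('wrist'); cv2.imwrite(f"pics/wrist10.png",im["color"])
im=ctrl.get_image('side'); cv2.imwrite(f"pics/side10.png",cv2.resize(im["color"][120:290,270:440],None,fx=3.5,fy=3.5,interpolation=cv2.INTER_CUBIC))
```

```text
16.45 [ 0.55009364 -0.0011483   0.10101455] [-2.37351907 -2.05623802  0.00381478] [-5.44363297  0.73497845  5.56593451] 0.012399379704610896 [-1.370e-01 -6.000e-03  1.899e+00 -1.000e-03  1.251e+00  6.000e-03]
```

View pics/wrist10.png

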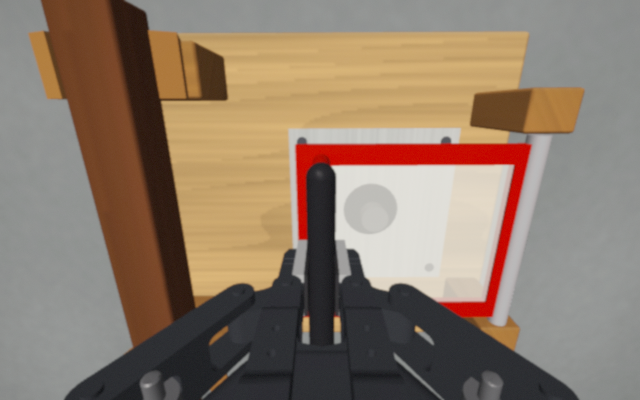

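View pics/side10.png

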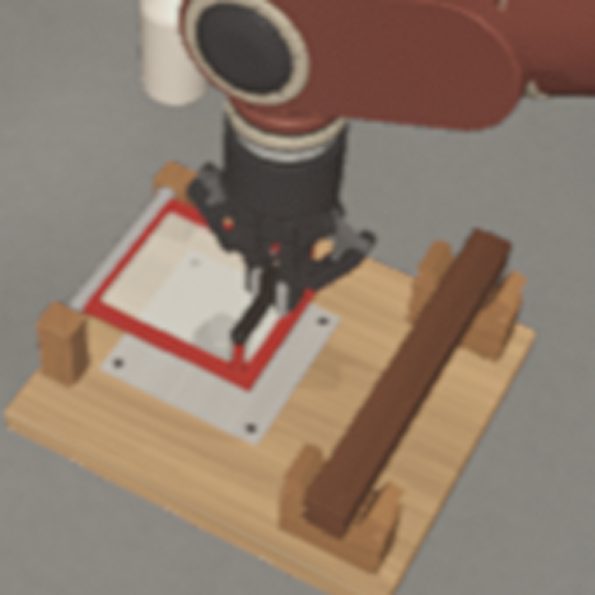

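Run:
```python
import numpy as np
r=np.hypot(12.5,4); a=np.arctan2(4,12.5)
print([[0,round(12.5-r*np.cos(a+t),2),round(-(r*np.sin(a+t)-4),2)] for t in np.radians([1,3,6,9,12,15,18,21,24,27,30,33,36,39,42,44,45])])
```

```text
[[0, np.float64(0.07), np.float64(-0.22)], [0, np.float64(0.23), np.float64(-0.65)], [0, np.float64(0.49), np.float64(-1.28)], [0, np.float64(0.78), np.float64(-1.91)], [0, np.float64(1.1), np.float64(-2.51)], [0, np.float64(1.46), np.float64(-3.1)], [0, np.float64(1.85), np.float64(-3.67)], [0, np.float64(2.26), np.float64(-4.21)], [0, np.float64(2.71), np.float64(-4.74)], [0, np.float64(3.18), np.float64(-5.24)], [0, np.float64(3.67), np.float64(-5.71)], [0, np.float64(4.2), np.float64(-6.16)], [0, np.float64(4.74), np.float64(-6.58)], [0, np.float64(5.3), np.float64(-6.98)], [0, np.float64(5.89), np.float64(-7.34)], [0, np.float64(6.29), np.float64(-7.56)], [0, np.float64(6.49), np.float64(-7.67)]]
```

First part of the arc, to 15 degrees, then check the forces.

Emit:
apply_moves([
  [0, 0.07, -0.22, 0, 0, 0],
  [0, 0.23, -0.65, 0, 0, 0],
  [0, 0.49, -1.28, 0, 0, 0],
  [0, 0.78, -1.91, 0, 0, 0],
  [0, 1.1, -2.51, 0, 0, 0],
  [0, 1.46, -3.1, 0, 0, 0],
  [0, 1.46, -3.1, 0, 0, 0],
  [0, 1.46, -3.1, 0, 0, 0],
])

```text
t: 17.35
tool_pos: [0.5638, -0.0031, 0.1325]
tool_rot: [-2.372, -2.055, 0.007]
contact_force: [-6.4, -0.3, -1.5]
opening: 0.0122
```

Run:
```python
from mv import *
o=ctrl.get_obs(); print(o['t'],o['tool_pos'],o['tool_rot'],o['contact_force'],o['opening'],o['q'].round(3))
r=.13124;a=np.arctan2(4,12.5)
S=np.array([.5455,-.001]); c=np.radians(-8); ex=np.array([np.cos(c),np.sin(c)])
rod=o['tool_pos']+[0,0,.018]; sx=(rod[:2]-S)@ex
print('rel hinge',sx-.130,rod[2]-.079,np.hypot(sx-.13,rod[2]-.079),np.degrees(np.arctan2(rod[2]-.079,.13-sx)-a))
for n in ('scene','side'):
    im=ctrl.get_image(n)['color']; im=im[130:250,240:380] if n=='scene' else im[130:270,270:420]
    cv2.imwrite(f"pics/{n}11.png",cv2.resize(im,None,fx=4.2,fy=4.2,interpolation=cv2.INTER_CUBIC))
```

```text
17.35 [ 0.56380956 -0.00305748  0.13246161] [-2.37162697 -2.0549463   0.00717129] [-6.40198248 -0.2644359  -1.45371474] 0.012249881825752207 [-1.370e-01 -7.000e-03  1.843e+00 -1.000e-03  1.311e+00  6.000e-03]
rel hinge -0.11158228423335002 0.07146160890241827 0.13250421767496423 14.892398148307194
```

View pics/scene11.png

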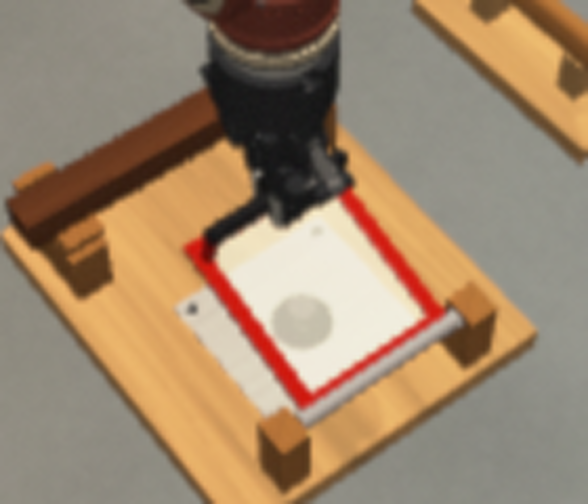

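Emit:
apply_moves([
  [0, 0.39, -0.57, 0, 0, 0],
  [0, 0.8, -1.11, 0, 0, 0],
  [0, 1.25, -1.64, 0, 0, 0],
  [0, 1.72, -2.14, 0, 0, 0],
  [0, 2.21, -2.61, 0, 0, 0],
  [0, 2.74, -3.06, 0, 0, 0],
  [0, 3.28, -3.48, 0, 0, 0],
  [0, 3.84, -3.88, 0, 0, 0],
  [0, 4.43, -4.24, 0, 0, 0],
  [0, 4.83, -4.46, 0, 0, 0],
  [0, 5.03, -4.57, 0, 0, 0],
  [0, 5.03, -4.57, 0, 0, 0],
  [0, 5.03, -4.57, 0, 0, 0],
  [0, 5.03, -4.57, 0, 0, 0],
])

```text
t: 18.85
tool_pos: [0.615, -0.0102, 0.183]
tool_rot: [-2.373, -2.056, 0.004]
contact_force: [-9.5, 2.0, 10.7]
opening: 0.012
```

Run:
```python
from mv import *
import json
o=ctrl.get_obs(); print(o['t'],o['tool_pos'],o['tool_rot'],o['contact_force'],o['opening'],o['q'].round(3),abs(o['dq']).max())
r=.13124;a=np.arctan2(4,12.5)
S=np.array([.5455,-.001]); c=np.radians(-8); ex=np.array([np.cos(c),np.sin(c)])
rod=o['tool_pos']+[0,0,.018]; sx=(rod[:2]-S)@ex
print('rel hinge',sx-.130,rod[2]-.079,np.hypot(sx-.13,rod[2]-.079),np.degrees(np.arctan2(rod[2]-.079,.13-sx)-a))
for n in ('scene','side','wrist'):
    I=ctrl.get_image(n);im=I['color']; cv2.imwrite(f"pics/{n}12f.png",im)
    if n=='wrist': json.dump([np.array(I['rvec']).ravel().tolist(),np.array(I['tvec']).ravel().tolist()],open('w12.json','w'))
    else:
        im=im[130:250,240:380] if n=='scene' else im[130:270,270:420]
        cv2.imwrite(f"pics/{n}12.png",cv2.resize(im,None,fx=4.2,fy=4.2,interpolation=cv2.INTER_CUBIC))
```

```text
18.85 [ 0.61496509 -0.01019462  0.18299924] [-2.3728514  -2.0563516   0.00449967] [-9.51945514  1.98075285 10.65212679] 0.011962306056779165 [-1.370e-01  6.500e-02  1.682e+00 -1.000e-03  1.398e+00  6.000e-03] 0.0008553503986201687
rel hinge -0.059931295840120385 0.12199923707159137 0.13592488391433846 46.0930634946999
```

View pics/scene12.png

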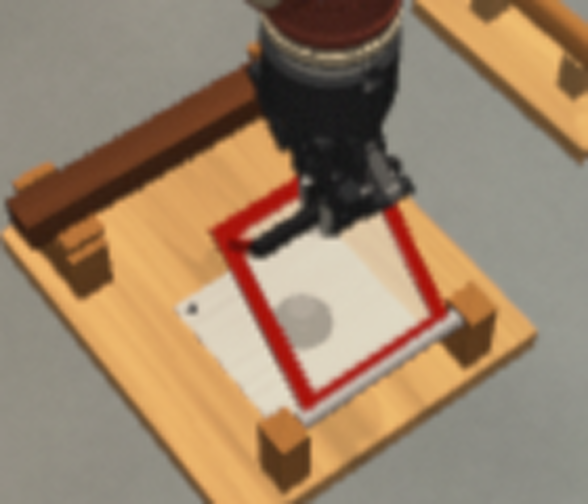

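View pics/side12.png

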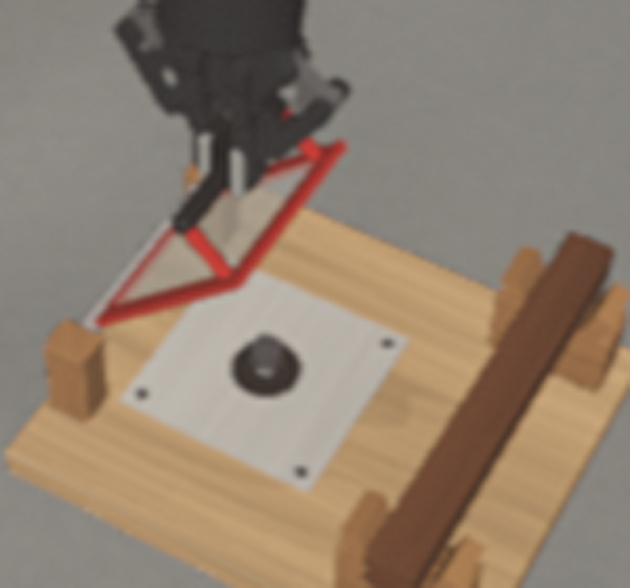

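View pics/wrist12f.png

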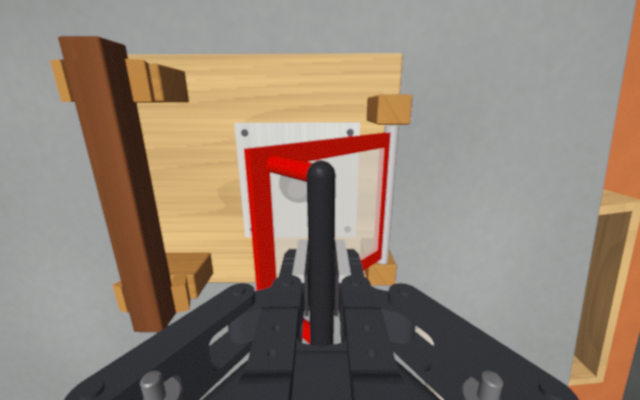

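```bash
cat > ang.py <<'E'
from h import *; import json
from fit import un
from scipy.optimize import least_squares
def run(tag,P,free=True):
    CAM['wrist']=([[280.8416203158163,0,321.07532503199553],[0,280.8416203158163,198.7039659518436],[0,0,1]],*json.load(open(f'w{tag}.json')))
    def W(q,p):
        th,px,py=p; X,Y,Z=q; x=.130-X*np.cos(th)+Z*np.sin(th); z=.079+X*np.sin(th)+Z*np.cos(th)
        c=np.radians(-8); return [px+x*np.cos(c)-Y*np.sin(c),py+x*np.sin(c)+Y*np.cos(c),z]
    f=lambda p:np.ravel([proj(c,W(q,p))[0]-np.array(u) for q,c,u in P])
    g=lambda t:f([t[0],.5455,-.001])
    r=least_squares(g,[.7],loss='soft_l1'); print('fixed base',np.degrees(r.x))
    for (q,c,u),e in zip(P,f([r.x[0],.5455,-.001]).reshape(-1,2)): print('  ',q,c,e.round(1))
    r=least_squares(f,[.7,.5455,-.001],loss='soft_l1'); print('free',np.degrees(r.x[0]),r.x[1:])
    for c in ('scene','side','wrist'):
        PP=[a for a in P if a[1]==c]
        h=lambda t:np.ravel([proj(cc,W(q,[t[0],.5455,-.001]))[0]-np.array(u) for q,cc,u in PP]); 
        print(c,np.degrees(least_squares(h,[.7]).x))
E
python3 - <<'E'
from ang import *
s=lambda x,y:un(x,y,4.2,4.2,240,130); d=lambda x,y:un(x,y,4.2,4.2,270,130)
run(12,[((.14,-.06,0),'scene',s(213,232)),((.14,.06,0),'side',d(238,283)),((.14,-.06,0),'side',d(344,147)),((.14,.06,0),'wrist',(246,150)),
((.125,-.055,.04),'scene',s(256,248)),((.125,.055,.04),'side',d(183,222)),((.125,.055,.04),'wrist',(321,168))])
E
```

```text
fixed base [45.3674318]
   (0.14, -0.06, 0) scene [-1.1 -0.6]
   (0.14, 0.06, 0) side [-1.2 -0.2]
   (0.14, -0.06, 0) side [-0.7 -1.8]
   (0.14, 0.06, 0) wrist [-0.3 -2.5]
   (0.125, -0.055, 0.04) scene [-1.   0.9]
   (0.125, 0.055, 0.04) side [-2.1  0.8]
   (0.125, 0.055, 0.04) wrist [ 0.  -4.5]
free 44.89313518426928 [ 0.54598265 -0.00279204]
scene [46.69616148]
side [44.12919303]
wrist [45.51461097]
```

Emit:
apply_moves([
  [0, 0, 0, 0, 0, 0],
  [0, 0, 0, 0, 0, 0],
  [0, 0, 0, 0, 0, 0],
  [0, 0, 0, 0, 0, 0],
  [0, 0, 0, 0, 0, 0],
])

```text
t: 19.5
tool_pos: [0.6155, -0.0103, 0.1838]
tool_rot: [-2.374, -2.057, 0.003]
contact_force: [0.1, -0.5, -0.9]
opening: 0.0123
```

Run:
```python
from mv import *
o=ctrl.get_obs(); print(o['t'],o['tool_pos'],o['tool_rot'],o['contact_force'],o['wrist_torque'],o['opening'])
a=cv2.imread('pics/wrist12f.png'); cv2.imwrite('pics/w12z.png',cv2.resize(a[130:360,230:400],None,fx=2.6,fy=2.6,interpolation=cv2.INTER_CUBIC))
```

```text
19.5 [ 0.61554004 -0.01032121  0.18375264] [-2.37377726 -2.0570004   0.0028901 ] [ 0.06952998 -0.50461503 -0.86952285] [-0.05287667  0.07545715  0.07324015] 0.012265845184074134
```

View pics/w12z.png

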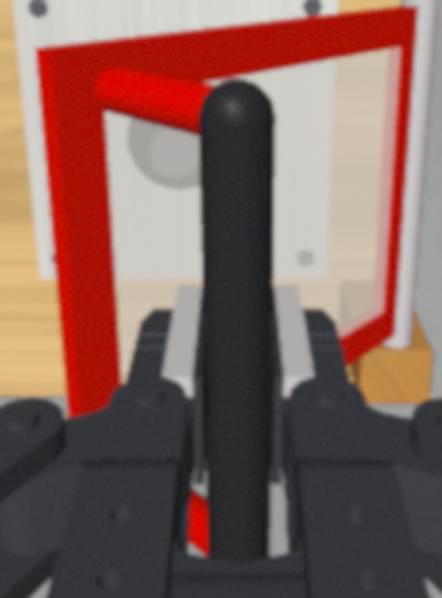

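Run:
```python
from mv import *
import json
o=ctrl.get_obs(); p0=o['tool_pos']
for n in ('scene','side','wrist'):
    for k in range(3): I=ctrl.get_image(n)
    im=I['color']; cv2.imwrite(f"pics/{n}13f.png",im)
    if n=='wrist': json.dump([np.array(I['rvec']).ravel().tolist(),np.array(I['tvec']).ravel().tolist()],open('w13.json','w'))
    else:
        c=im[130:250,240:380] if n=='scene' else im[130:270,270:420]
        cv2.imwrite(f"pics/{n}13.png",cv2.resize(c,None,fx=4.2,fy=4.2,interpolation=cv2.INTER_CUBIC))
o=ctrl.get_obs(); print(o['t'],o['tool_pos'],(o['tool_pos']-p0)*1000,o['contact_force'],o['opening'],abs(o['dq']).max())
S=np.array([.5455,-.001]); c=np.radians(-8); ex=np.array([np.cos(c),np.sin(c)]); sx=(o['tool_pos'][:2]-S)@ex
print('angle from x',np.degrees(np.arccos((.13-sx)/.13124)-np.arctan2(4,12.5)))
# bystander change vs start
for n in ('scene','side'):
    a=cv2.imread(f'pics/{n}0.png').astype(int); b=cv2.imread(f'pics/{n}13f.png').astype(int)
    m=(abs(a-b).max(2)>40).astype(np.uint8)*255; cv2.imwrite(f'pics/{n}diff.png',m)
```

```text
19.95 [ 0.61511606 -0.01024846  0.18353255] [-0.42398445  0.07274451 -0.22009724] [-1.69449567 -0.54115304  1.76998479] 0.011861818965994144 0.00225485505954942
angle from x 45.16092322256399
```

View pics/scene13f.png

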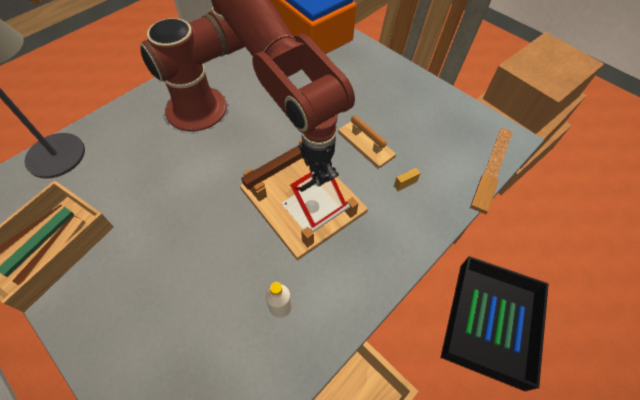

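View pics/scenediff.png

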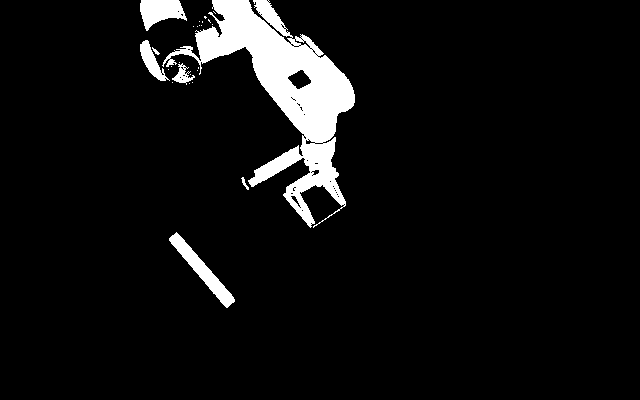

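View pics/side13.png

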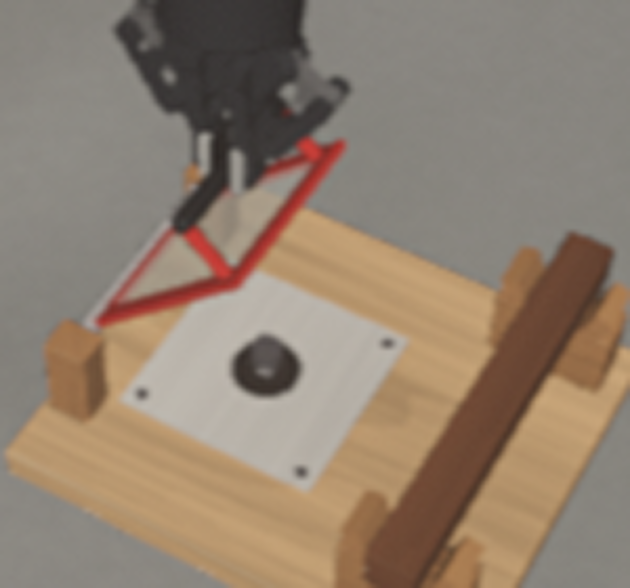

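The guard is steady at about 45 degrees. The bar lies in both rests, and the difference image shows only the arm, bar and guard changed, so I'm handing in.

Run:
```python
from station import ctrl
print(ctrl.finish_job()); o=ctrl.get_obs(); print(o['t'],o['tool_pos'],o['contact_force'])
```

```text
the job is handed in; nothing more can be done
None
the job is handed in; nothing more can be done
```

The bar is in its two rests and released, and I handed the job in at about 20 s while holding the guard still at about 45°.

- **Bar:** I lowered it to contact (about 7 N), let that force ease to zero and opened the gripper. In the pictures it lies centred in both notches. Along the rests it sits about 1.4 mm off centre. Its height at contact matched the notch floors to within about 0.1 mm.
- **Guard:** The tool position gave 45.2° at the end. Just before the final hold, the pictures gave about 45.3° overall, but the separate cameras ranged from 44.1° to 46.7°. Over the last 0.45 s the tool moved less than 0.5 mm and the force on it stayed under 3 N.
- **Bystanders:** The scene camera's difference image showed that only the arm, bar and guard had changed. The push block, bottle and brass block showed no movement. I did not inspect the side camera's difference image.
- **One check that disagreed:** If the handle had kept its first place between the pads, its distance from the hinge would have come out at 136 mm instead of 131 mm. It therefore seems to have slid about 4–5 mm towards the fingertips during the lift, but the grip was still firm at the end.

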